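# Pin the index bushing of a workbench stand and lock the pin with its keeper

### The job

On the blue index stand, first pull the red knob straight out to its stop to draw the keeper back, then turn the loose brass bushing in its seat until the hole in its ear lies over the hole in the stand. Take the yellow-handled pin from the wooden rack, put it fully home down through both holes, and then push the red knob all the way in so that the fork of the keeper locks over the pin's collar. Leave the other things on the bench where they are.

Things in the scene. Friction and masses are not known exactly. Their poses are not given: they have to be found in the camera images.
- stand: Fixed blue block 34 mm high; origin at table level on the axis of its bore; x -78 to +52, y -52 to +52 mm. Its own -x points along the slide towards the red knob. A dark guide bridge (x -78 to -58, y -25 to +25 mm, top 60 mm above the table) spans the keeper's blade. Position and yaw vary.
- stand_hole (a point): Centre of the mouth of the blind pin hole in the top face of the stand, 34 mm above the table and 34 mm from the bore axis on the stand's own -x side; diameter 11.5 mm, 29 mm deep, 1 mm chamfer.
- bushing_grip (a point): Centre of the black grip bar on top of the loose brass bushing, on its axis, 59 mm above the table. Bar 14 mm thick (its x), 40 mm long (its y), 34 mm high. Its 30 mm shank goes 26 mm down into the stand's bore with 0.5 mm play all round; it turns freely either way without stops and stays where left. Axes turn with it; -x points to the drilled ear.
- bushing_hole (a point): Centre of the top of the 11.5 mm through hole in the bushing's drilled ear, 34 mm from its axis, 42 mm above the table. The brass flange is 8 mm thick and lies on the stand: disc of 26 mm radius, drilled ear reaching 49 mm from the axis, plain ear opposite reaching 46 mm, ears 32 mm wide. The pin passes when this hole is over the stand's hole.
- keeper (a joint): Slide of the keeper (m): 0 = knob in, fork over the pin's place; 0.028 = knob out at its stop, fork clear. Grows along the stand's own -x. Needs about 3 N, no spring, stays where left. Steel blade 33 mm wide, 49 to 54 mm above the table, ending in a fork with a 17 mm slot; prong tips 26 mm from the bore axis when in, 54 mm when out.
- knob_center (a point): Centre of the red knob, 51.5 mm above the table, moving with the keeper; when in it is 92 mm from the bore axis on the stand's -x side. A round bar of 24 mm diameter, 22 mm long along the stand's x, with a 29 mm rim from 10 to 14 mm beyond this point at its outer end.
- pin_center (a point): Half-way up the yellow-handled pin (72 mm long, upright, z along it): steel shank 9 mm diameter, tapered tip, from -36 to -6 mm; collar 20 mm diameter from -6 to -2 mm; yellow round handle 13 mm diameter up to +36 mm. Starts in one of the rack's holes, this point 42 mm above the table; fully home in the stand its collar rests on the brass ear and it is at 48 mm.
- rack: Fixed wooden block, 60 x 160 x 36 mm high, with three holes of 11.5 mm in a row along its own y, at -50, 0 and +50 mm; origin at the centre of its underside. Yaw differs each time.
- reamer_center (a point): Bystander in the rack: the same shank and collar as the pin, but a thicker (16 mm), shorter black handle up to 26 mm above this point.
- scriber_center (a point): Bystander in the rack: the same shank and collar as the pin, but a thin (10 mm), tall blue handle up to 56 mm above this point.
- cleaner: Bystander: white bottle with red cap, 52 mm diameter, 140 mm tall, standing between stand and rack; origin at the centre of its underside.
- jar: Bystander: amber jar, 48 mm diameter, 62 mm tall, standing close behind the stand; origin at the centre of its underside.
- driver: Bystander: screwdriver with orange handle, 130 mm long, lying in front of the rack.
- cutters: Bystander: red-handled side cutters, about 130 mm long and 14 mm high, lying at the left of the table.
- phone: Bystander: black phone, 74 x 150 x 9 mm, lying near the front of the table.
- bin: Bystander: open yellow bin, 120 x 100 x 95 mm, at the right of the table.
Mind the look-alikes: they are no part of the job. Leave any green look-alike of the part that bears bushing_grip alone. What is shaped like the stand but turquoise is not meant.

How it is judged:
By the outcome, as a careful person would: the job done as asked, in the order asked, and still so for the second after the job is handed in, with the robot touching nothing.
It also fails if it takes over 72 s, if anything falls off the work surface, if the arm or the gripper's body presses on something with over 40 N, if the wrist force passes 120 N, or if a joint passes its speed limit or range.

### The arm

A 7-joint arm with a two-finger parallel gripper is mounted at the origin on the work surface. World frame = base frame: x ahead of the robot, y to its left, z up, the work surface at z = 0. Lengths are in mm, angles in rad, forces in N, time in s.
With the tool pointing down it reaches from about 350 to 900 mm from the base axis. Payload 7.2 kg.
Tool frame: the origin (TCP) lies midway between the tips of the shut fingers; the grasp point (between the pads) lies 19 mm behind it (env.grasp_offset is the distance from the TCP to the grasp point, in mm); z points along the fingers, x is the direction in which the jaws open and shut, and the axes are right-handed (so a half turn about z gives the same grasp; the last joint's range is limited). The gripper opens to 88 mm and grips with 3 to 60 N. Pads are 20 mm wide; open, the fingers measure 115 mm over their backs; the gripper's body (75 mm by 178 mm) begins 61 mm behind the grasp point.
Start: joints at [-1.24, 0.411, -0.013, 1.596, 0.006, 1.134, -0.082], TCP at [242.705, 575.954, 222.653] pointing down, gripper open.
Joint ranges: [-2.95, 2.95], [-0.29, 1.99], [-1.47, 1.44], [0.14, 2.54], [-1.03, 4.17], [0.13, 1.85], [-2.86, 2.86]. Speed limits (rad/s): [2.39, 2.39, 3.01, 3.01, 3.14, 3.14, 3.14].

### API

Orientations are given as a rotation vector (axis times angle).
In Python, from plant import env, vision, order gives the robot as it stands. The module is installed in compiled form; this text tells all that it offers.
- The arm moves only by the tool send_rows, never from a script. Its argument "moves" is a list of rows, each a list of 7 numbers: the shift along the world's x, y, z in m, then the turn, a rotation vector about the world's x, y, z in degrees, then the opening in per cent of the stroke, from 0 (shut) to 100 (fully open). A call has 1 to 5 rows; each row is the pose to reach, as a shift and turn from the pose commanded when the call began; what a row does not reach only later rows make up. A row lasts 1/12 s, in which the tool goes at most 41.7 mm and 7.16 degrees, less where a joint would pass 70% of its speed; a pose out of reach is approached as far as the arm can. A call with a gripper value outside its range is refused whole. The fingers move at their own pace and stop on an object; "newtons" is the grip in N (left out, the last holds). Time passes only in rows, so rows that repeat a pose let the fingers close. It gives the time, the measured TCP pose, the force and the opening at its end, in the units of the state.
- env.state(): the state, without advancing time (a new reading comes with each control period).
- vision.grab_frame(name): name is "side" or "top" or "wrist"; returns a dict with "img" (420x560x3 uint8, blue, green, red), "intrinsics" (3x3 intrinsics, pixels), "eye" and "attitude" of the camera in the world; the wrist camera has in their place "hand_eye" (4x4, takes a point from camera to tool coordinates, whose origin is the TCP and whose axes are the tool frame's). Camera axes: x right, y down, z forward; pixel columns grow to the right and rows downward; lengths in mm; the calibration is good to about 2 mm. The wrist camera is an equidistant fisheye: a pixel r from the principal point sees the ray r / f radians off the axis. A picture is of the moment at which its call begins: read the wrist's pose just before it. There is no depth.
- order.sign_off(): hands the job in, once; it reports no verdict.
The state is a dict: "t": time; "joints": joint angles; "joint_vel": joint speeds; "tau": joint torques, N m; "position": TCP position; "orientation": TCP orientation; "ft_force": force on the tool from outside, world axes, zero at the start; "wrist_torque": the same for the moment, N m; "finger_gap": opening from 0.0 (shut) to 1.0 (fully open).
Only numpy, scipy, OpenCV 4.12 (cv2) and the standard library are available. Lean on these libraries where they do the work, as an engineer would, in place of code of your own. Each camera call takes 0.05 s, during which the arm holds its last target.

## Working session

There is one attempt and no reset: what is moved stays moved. The work goes in short steps, Python scripts to look and compute and a tool call to move; the robot and the scene stay as the last step left them, time stands still between calls to the robot, and variables do not carry over. Pictures are saved under pics/ and viewed, and the job is handed in when it is done.

Besides the shell and the picture viewer there is one more tool, called after "Request:" as a command line: name --pt "numbers of a row" for each row, then --argument value for the rest. send_rows: Moves the arm, as the interface text tells. Its arguments: {"type":"object","properties":{"moves":{"type":"array"},"newtons":{"type":"number"}},"required":["moves"]}

```bash
ls; mkdir -p pics; cat > look.py <<'E'
import cv2,sys
from plant import env,vision,order
import numpy as np,pickle
def grab(name,tag):
    s=env.state(); f=vision.grab_frame(name)
    cv2.imwrite(f'pics/{tag}.png',f['img']); pickle.dump((s,f),open(f'{tag}.pkl','wb'))
    return s,f
if __name__=='__main__':
    for a in sys.argv[1:]:
        n,t=a.split(':'); s,f=grab(n,t)
        print(n,{k:(np.round(v,3).tolist()) for k,v in f.items() if k!='img'})
    print({k:np.round(v,4).tolist() for k,v in s.items()})
E
python3 look.py side:side0 top:top0 wrist:wrist0
```

```text
pics
side {'intrinsics': [[437.148, 0.0, 274.227], [0.0, 437.148, 218.065], [0.0, 0.0, 1.0]], 'eye': [93.544, -1065.882, 798.795], 'attitude': [-2.128, 0.325, -0.186]}
top {'intrinsics': [[399.377, 0.0, 276.009], [0.0, 399.377, 210.831], [0.0, 0.0, 1.0]], 'eye': [331.523, 21.723, 1089.844], 'attitude': [-2.14, 2.186, -0.145]}
wrist {'intrinsics': [[325.192, 0.0, 280.602], [0.0, 325.192, 208.123], [0.0, 0.0, 1.0]], 'hand_eye': [[1.0, -0.001, 0.0, -0.66], [0.001, 0.969, 0.249, -67.373], [-0.0, -0.249, 0.969, -162.193], [0.0, 0.0, 0.0, 1.0]]}
{'t': 0.1, 'joints': [-1.2402, 0.4118, -0.0127, 1.5969, 0.0056, 1.1343, -0.0822], 'joint_vel': [-0.0014, -0.0019, 0.0009, -0.0026, 0.0002, 0.0028, 0.0004], 'tau': [0.0021, -58.9099, 0.6435, -29.1709, -0.0538, 0.0145, 0.0], 'position': [242.5387, 575.5663, 221.921], 'orientation': [2.6167, 1.7371, -0.0017], 'ft_force': [0.7839, 0.003, 0.0091], 'wrist_torque': [0.011, -0.038, 0.0089], 'finger_gap': 0.9994}
```

View pics/side0.png

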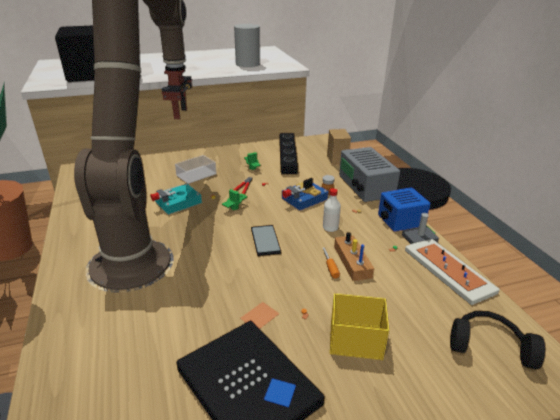

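View pics/top0.png

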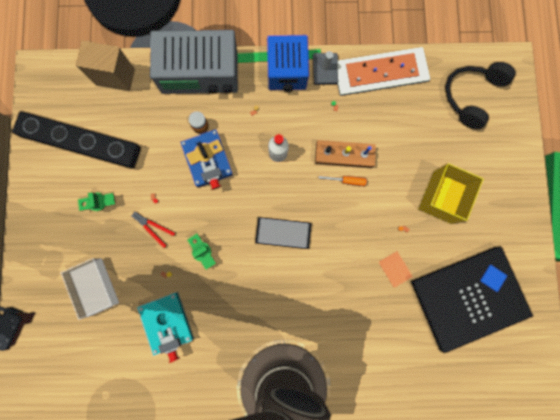

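View pics/wrist0.png

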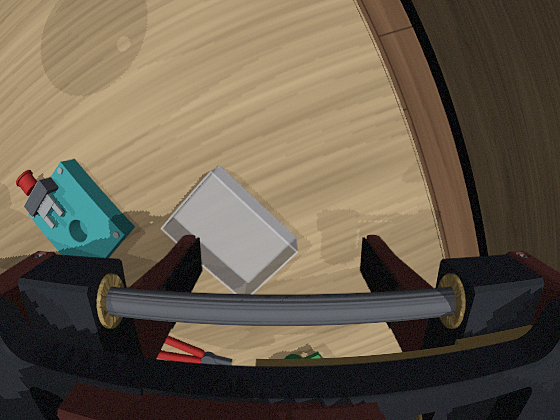

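The top view has the blue stand near (206,158) with its red knob at (214,184). The rack is at (346,153), with the yellow pin in its middle hole. The teal stand and the green bushings are look-alikes.

```bash
cat > geo.py <<'E'
import numpy as np,pickle,cv2
from scipy.spatial.transform import Rotation as R
def load(t): return pickle.load(open(t+'.pkl','rb'))
def ray(t,uv):
    s,f=load(t); K=np.array(f['intrinsics']); u,v=uv
    if 'eye' in f:
        d=np.array([(u-K[0,2])/K[0,0],(v-K[1,2])/K[1,1],1.]); Rc=R.from_rotvec(np.ravel(f['attitude'])).as_matrix() if np.size(f['attitude'])==3 else np.array(f['attitude'])
        return np.array(f['eye'],float),Rc@(d/np.linalg.norm(d))
    x,y=(u-K[0,2])/K[0,0],(v-K[1,2])/K[1,1]; r=np.hypot(x,y)
    d=np.array([np.sin(r)*x/r,np.sin(r)*y/r,np.cos(r)]) if r>0 else np.array([0,0,1.])
    H=np.array(f['hand_eye']); Rt=R.from_rotvec(s['orientation']).as_matrix()
    return Rt@H[:3,3]+np.array(s['position']),Rt@(H[:3,:3]@d)
def plane(t,uv,z):
    o,d=ray(t,uv); return o+d*(z-o[2])/d[2]
def proj(t,p):
    s,f=load(t); K=np.array(f['intrinsics'])
    if 'eye' in f:
        q=R.from_rotvec(f['attitude']).as_matrix().T@(np.array(p)-f['eye']); return K[0,0]*q[0]/q[2]+K[0,2],K[1,1]*q[1]/q[2]+K[1,2]
    H=np.array(f['hand_eye']); Rt=R.from_rotvec(s['orientation']).as_matrix()
    q=Rt.T@(np.array(p)-s['position']); q=H[:3,:3].T@(q-H[:3,3])
    th=np.arctan2(np.hypot(q[0],q[1]),q[2]); n=np.hypot(q[0],q[1])
    return K[0,0]*th*q[0]/n+K[0,2],K[1,1]*th*q[1]/n+K[1,2]
E
python3 - <<'E'
from geo import *
im=cv2.imread('pics/top0.png')
a=cv2.resize(im[110:200,160:260],None,fx=6,fy=6,interpolation=cv2.INTER_CUBIC)
cv2.imwrite('pics/c1.png',a)
a=cv2.resize(im[120:200,260:390],None,fx=6,fy=6,interpolation=cv2.INTER_CUBIC)
cv2.imwrite('pics/c2.png',a)
for uv,z in [((206,158),34),((214,184),51),((348,150),78),((346,153),36),((279,150),70),((198,122),60)]: print(uv,plane('top0',uv,z).round(0))
E
```

```text
(206, 158) [609. 195.  34.]
(214, 184) [534. 171.  51.]
(348, 150) [ 612. -182.   78.]
(346, 153) [ 616. -184.   36.]
(279, 150) [618.  -2.  70.]
(198, 122) [701. 212.  60.]
```

View pics/c1.png

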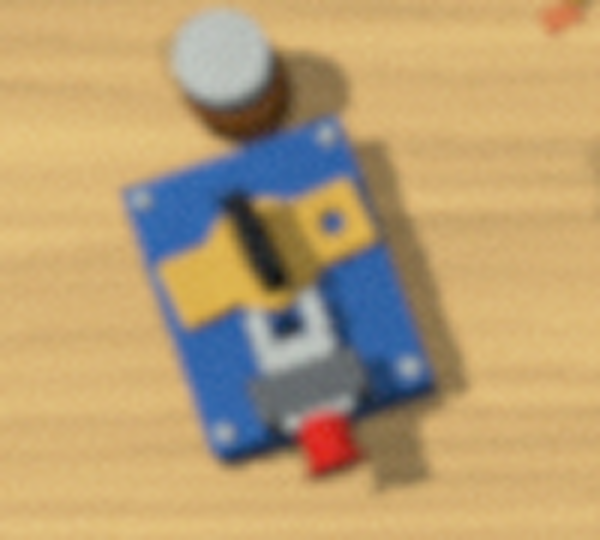

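View pics/c2.png

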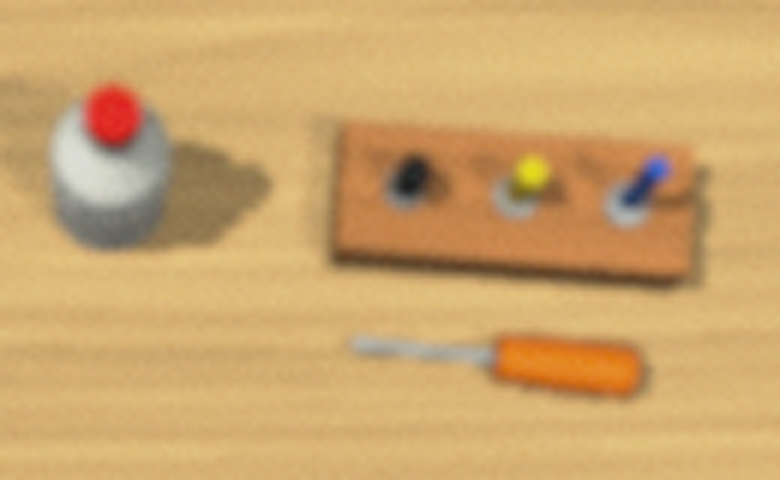

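```bash
python3 - <<'E'
from geo import *
c=lambda x,y:(160+x/6-.4,110+y/6-.4)
S=[plane('top0',c(*p),34)[:2] for p in [(140,200),(327,135),(408,367),(223,432)]]
S=np.array(S);print(S.round(1)); m=S.mean(0)
d=(S[0]+S[1]-S[2]-S[3]);yaw=np.arctan2(d[1],d[0]);print('mid',m,'yaw',np.degrees(yaw), np.linalg.norm(S[0]-S[1]),np.linalg.norm(S[1]-S[2]))
ux=np.array([np.cos(yaw),np.sin(yaw)]);o=m+13*ux;print('origin',o,'knob in',o-92*ux)
print('knob',plane('top0',c(325,440),60))
h=plane('top0',c(332,222),42)[:2];print('bhole',h,np.linalg.norm(h-o),np.degrees(np.arctan2(*(h-o)[::-1])))
c=lambda x,y:(260+x/6-.4,120+y/6-.4)
print('pin top',plane('top0',c(533,170),78))
for p in [(405,190),(515,200),(628,208)]:print(plane('top0',c(*p),38))
E
```

```text
[[652.6 257.4]
 [681.4 172.9]
 [573.1 136.9]
 [545.1 219.7]]
mid [613.03482319 196.72225925] yaw 18.870572913255778 89.33022216100355 114.10697264449931
origin [625.33609396 200.92686832] knob in [538.28094696 171.1711734 ]
knob [535.38047566 170.41463483  60.        ]
bhole [638.35348747 169.60835312] 33.91610130735559 -67.43001653837604
pin top [ 617.6276206  -183.08892783   78.        ]
[ 620.77327621 -132.93233049   38.        ]
[ 615.19448688 -182.43931146   38.        ]
[ 610.51505501 -233.3399998    38.        ]
```

Request:
send_rows --pt "0.3 -0.405 -0.02 0 0 42 100" --pt "0.3 -0.405 -0.02 0 0 42 100" --pt "0.3 -0.405 -0.02 0 0 42 100" --pt "0.3 -0.405 -0.02 0 0 42 100" --pt "0.3 -0.405 -0.02 0 0 42 100"

```text
t: 0.57
position: [364.6, 410.9, 214.3]
orientation: [1.968, 2.449, -0.001]
ft_force: [-0.2, -0.3, -0.6]
finger_gap: 0.998
```

Request:
send_rows --pt "0.172 -0.237 -0.012 0 0 6 60" --pt "0.172 -0.237 -0.012 0 0 6 60" --pt "0.172 -0.237 -0.012 0 0 6 60" --pt "0.172 -0.237 -0.012 0 0 6 60" --pt "0.172 -0.237 -0.012 0 0 6 60"

```text
t: 0.98
position: [486.8, 242.4, 206.0]
orientation: [-1.845, -2.543, -0.0]
ft_force: [0.8, 0.7, -0.6]
finger_gap: 0.659
```

Request:
send_rows --pt "0.034 -0.046 -0.0 0 0 0 60" --pt "0.034 -0.046 0 0 0 0 60" --pt "0.034 -0.046 0 0 0 0 60"

```text
t: 1.23
position: [522.6, 193.1, 205.8]
orientation: [1.853, 2.534, -0.002]
ft_force: [-0.2, -0.5, -0.4]
finger_gap: 0.601
```

```bash
python3 look.py wrist:w1 |tail -1
```

```text
{'t': 1.2333, 'joints': [-0.4835, 0.3104, 0.0518, 1.7876, -0.0157, 1.0443, 1.4525], 'joint_vel': [-0.0536, -0.0104, -0.0678, 0.0167, -0.0179, 0.0011, -0.0652], 'tau': [0.4965, -49.8823, 1.2717, -27.8641, -0.0358, 0.0924, 0.6854], 'position': [522.5902, 193.0618, 205.8226], 'orientation': [1.8533, 2.5344, -0.002], 'ft_force': [-0.1961, -0.516, -0.3566], 'wrist_torque': [0.0935, 0.0068, -0.0051], 'finger_gap': 0.6014}
```

View pics/w1.png

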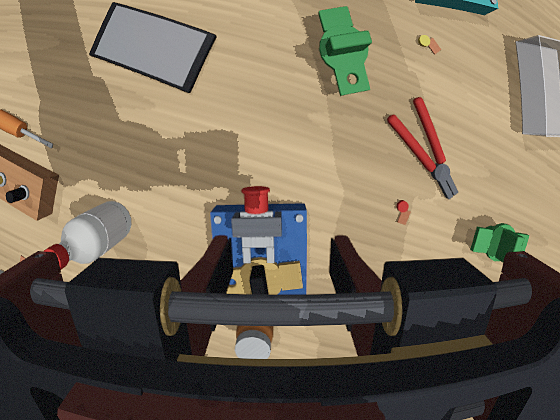

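```bash
python3 - <<'E'
from geo import *
im=cv2.imread('pics/w1.png')
cv2.imwrite('pics/c3.png',cv2.resize(im[175:305,200:320],None,fx=5,fy=5,interpolation=cv2.INTER_CUBIC)[:600])
E
```

```text
(no output)
```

View pics/c3.png

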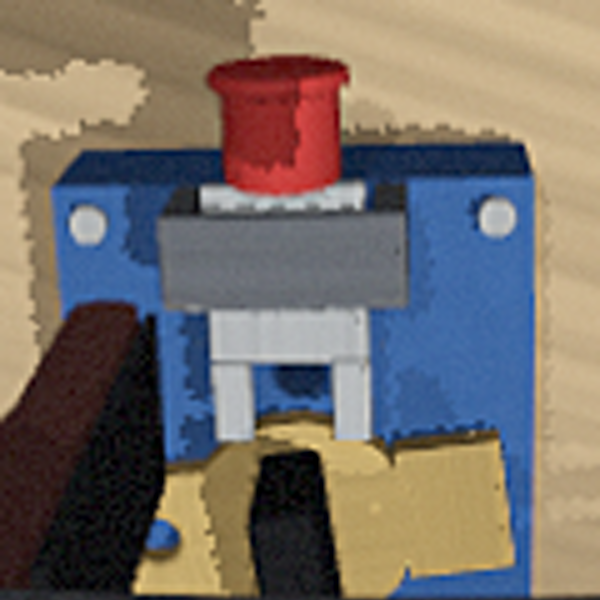

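```bash
cat > m.py <<'E'
from geo import *
E
python3 - <<'E'
from geo import *
c=lambda x,y:(200+x/5-.4,175+y/5-.4)
def P(x,y,z): return plane('w1',c(x,y),z)[:2]
A,B=P(55,187,34),P(535,178,34); d=A-B; print('corners',A,B,np.linalg.norm(d)); 
# left in image = world -y? 
e=B-A; yaw=np.degrees(np.arctan2(e[1],e[0]))-90; print('yaw',yaw)
s1,s2=P(88,226,34),P(497,217,34); e=s2-s1; yaw2=np.degrees(np.arctan2(e[1],e[0]))-90;print('yaw screws',yaw2,np.linalg.norm(e))
for y in(yaw,yaw2):
    u=np.array([np.cos(np.radians(y)),np.sin(np.radians(y))]); print('origin',(A+B)/2+78*u)
u=np.array([np.cos(np.radians(18.5)),np.sin(np.radians(18.5))])
t=(P(235,440,54)+P(350,440,54))/2;print('tips',t,'origin from tips',t+26*u)
b1,b2=P(158,218,60),P(406,215,60);print('bridge front-top',b1,b2,np.linalg.norm(b1-b2),(b1+b2)/2+78*u)
b1,b2=P(165,308,60),P(406,304,60);print('bridge back-top',b1,b2,np.linalg.norm(b1-b2),(b1+b2)/2+58*u)
k1,k2=P(223,140,51.5),P(343,140,51.5);print('knob sides',k1,k2,(k1+k2)/2,np.linalg.norm(k1-k2))
E
```

```text
corners [567.07574515 126.69521145] [533.78791202 224.56176019] 103.37282619467109
yaw 18.784963519060497
yaw screws 19.056518415862314 88.52256558974955
origin [624.27706511 200.74583126]
origin [624.15719182 201.09553934]
tips [598.82423073 191.31310775] origin from tips [623.48064576 199.56302882]
bridge front-top [558.37123519 151.87248504] [542.75229691 198.64840433] 49.31468197683395 [624.53101116 200.01020788]
bridge back-top [576.24935577 158.18456097] [560.45083373 204.27145205] 48.71955282710344 [623.35286675 199.63167658]
knob sides [541.33860274 159.58595496] [534.03074668 182.62504353] [537.68467471 171.10549925] 24.170319863902492
```

Request:
send_rows --pt "0.0134 -0.0235 -0.04 0 0 1.3 60" --pt "0.0134 -0.0235 -0.08 0 0 1.3 60" --pt "0.0134 -0.0235 -0.115 0 0 1.3 60" --pt "0.0134 -0.0235 -0.115 0 0 1.3 60"

```text
t: 1.62
position: [528.1, 174.6, 84.4]
orientation: [-1.809, -2.56, 0.015]
ft_force: [-1.2, -0.7, -0.1]
finger_gap: 0.604
```

```bash
python3 look.py wrist:w2 |tail -1; python3 - <<'E'
from geo import *
im=cv2.imread('pics/w2.png')
s,_=load('w2'); print(np.degrees(2*np.arctan2(s['orientation'][1],s['orientation'][0])))
cv2.imwrite('pics/c4.png',cv2.resize(im[150:350,140:420],None,fx=2.8,fy=2.8)) 
E
```

```text
{'t': 1.6167, 'joints': [-0.4391, 0.4597, 0.0435, 1.8943, -0.0282, 0.7997, 1.5306], 'joint_vel': [-0.01, -0.085, 0.0014, -0.0814, 0.0046, 0.149, -0.0054], 'tau': [1.3013, -57.2974, 2.5158, -25.4125, 0.1009, -1.8316, 0.109], 'position': [528.0863, 174.6105, 84.3731], 'orientation': [-1.8094, -2.5597, 0.0146], 'ft_force': [-1.2089, -0.6597, -0.1129], 'wrist_torque': [0.0363, 0.1107, 0.0343], 'finger_gap': 0.6037}
-250.51208613396807
```

View pics/c4.png

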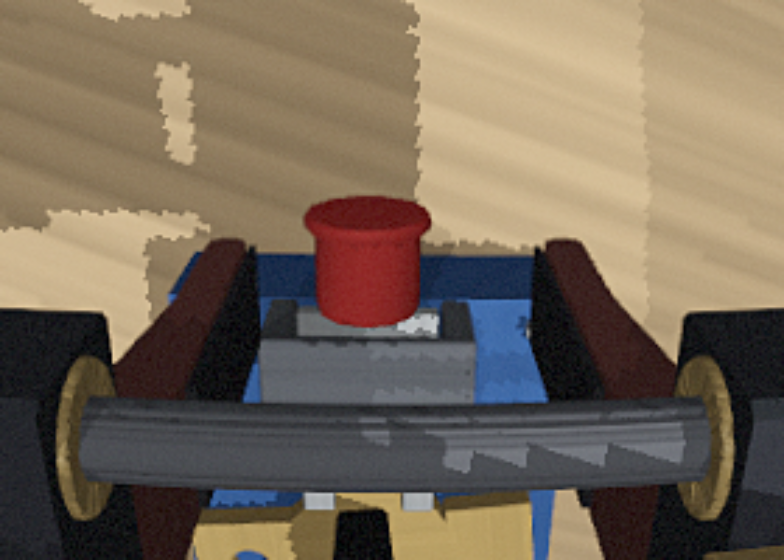

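Request:
send_rows --pt "0 0 0 0 0 -0.5 60" --pt "0 0 0 0 0 -0.5 60"

```text
t: 1.83
position: [534.5, 176.5, 93.5]
orientation: [1.825, 2.555, 0.005]
ft_force: [-0.4, -0.3, 0.9]
finger_gap: 0.6
```

Request:
send_rows --pt "0 0 0 0 0 0 60"

```text
t: 1.92
position: [534.7, 176.2, 93.7]
orientation: [1.825, 2.555, 0.006]
ft_force: [0.8, 0.4, 0.3]
finger_gap: 0.603
```

Request:
send_rows --pt "0.0015 -0.006 -0.01 0 0 0 60" --pt "0.0015 -0.006 -0.035 0 0 0 60" --pt "0.0015 -0.006 -0.0585 0 0 0 60" --pt "0.0015 -0.006 -0.0585 0 0 0 60" --newtons 30

```text
t: 2.25
position: [532.9, 167.7, 29.6]
orientation: [-1.825, -2.554, 0.006]
ft_force: [-0.6, -0.6, 0.5]
finger_gap: 0.599
```

```bash
python3 look.py wrist:w3 |tail -1; python3 - <<'E'
from geo import *
im=cv2.imread('pics/w3.png')
cv2.imwrite('pics/c5.png',cv2.resize(im[150:350,140:420],None,fx=2.8,fy=2.8)) 
E
```

```text
{'t': 2.25, 'joints': [-0.4236, 0.5408, 0.042, 1.9262, -0.0343, 0.6798, 1.5397], 'joint_vel': [-0.0026, -0.0457, 0.0026, -0.0318, 0.0044, 0.0899, -0.004], 'tau': [0.2571, -59.0292, 1.9856, -21.6436, 0.0206, -1.0508, 0.0312], 'position': [532.8661, 167.7168, 29.567], 'orientation': [-1.8255, -2.5539, 0.0061], 'ft_force': [-0.5732, -0.6309, 0.4576], 'wrist_torque': [0.0164, 0.0977, -0.0495], 'finger_gap': 0.5994}
```

View pics/c5.png

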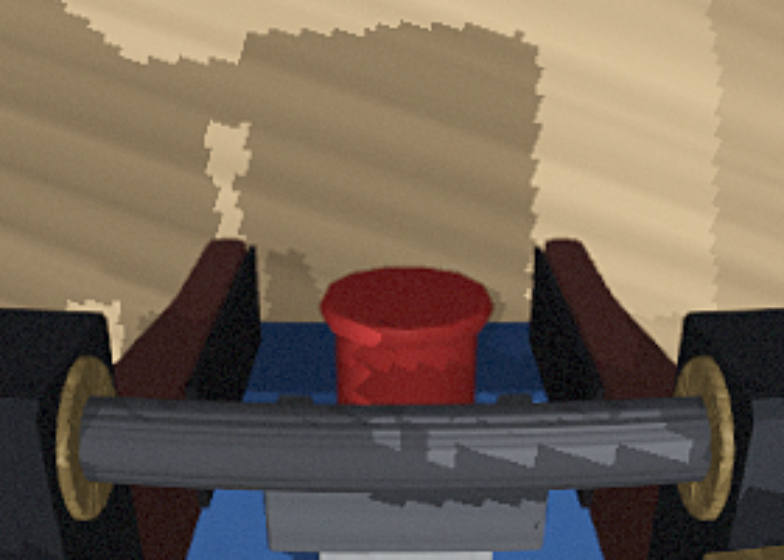

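The knob sits centred between the open fingers, at crop (406,300). I'll close on it.

Request:
send_rows --pt "0 0 0 0 0 0 5" --pt "0 0 0 0 0 0 5" --pt "0 0 0 0 0 0 5" --pt "0 0 0 0 0 0 5" --newtons 30

```text
t: 2.63
position: [535.6, 169.6, 33.8]
orientation: [1.827, 2.555, 0.003]
ft_force: [-3.3, 9.2, 1.6]
finger_gap: 0.336
```

Request:
send_rows --pt "0 0 0 0 0 0 5" --pt "0 0 0 0 0 0 5"

```text
t: 2.8
position: [535.7, 170.6, 33.7]
orientation: [1.825, 2.556, 0.005]
ft_force: [-0.1, 1.9, 3.6]
finger_gap: 0.269
```

```bash
python3 look.py wrist:w4 |tail -1; python3 - <<'E'
from geo import *
im=cv2.imread('pics/w4.png')
cv2.imwrite('pics/c6.png',cv2.resize(im[150:350,140:420],None,fx=2.8,fy=2.8)) 
E
```

```text
{'t': 2.8, 'joints': [-0.4247, 0.5356, 0.0409, 1.9219, -0.0353, 0.6819, 1.5391], 'joint_vel': [-0.0026, 0.0043, -0.0007, -0.0021, 0.0038, -0.0028, 0.0046], 'tau': [2.797, -56.296, 4.4326, -18.2136, 0.8654, 0.6496, -0.1113], 'position': [535.6737, 170.6153, 33.6608], 'orientation': [1.8255, 2.5563, 0.005], 'ft_force': [-0.0502, 1.9229, 3.5634], 'wrist_torque': [0.8331, 0.1247, 0.1032], 'finger_gap': 0.2692}
```

View pics/c6.png

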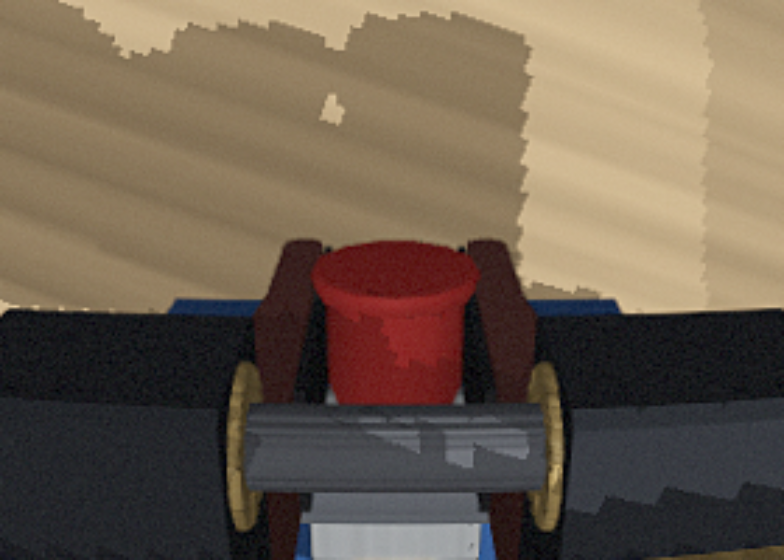

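The knob is gripped (gap 23.7 mm, body 24 mm). Now I'll pull it out along the stand's -x.

Request:
send_rows --pt "-0.008 -0.0027 0 0 0 0 5" --pt "-0.016 -0.0055 0 0 0 0 5" --pt "-0.022 -0.0075 0 0 0 0 5" --pt "-0.0265 -0.0091 0 0 0 0 5" --pt "-0.0275 -0.0094 0 0 0 0 5"

```text
t: 3.27
position: [509.7, 161.7, 33.7]
orientation: [1.824, 2.555, 0.01]
ft_force: [7.2, 7.3, -4.0]
finger_gap: 0.271
```

Request:
send_rows --pt "-0.0005 -0.0002 0 0 0 0 5" --pt "-0.001 -0.0004 0 0 0 0 5"

```text
t: 3.43
position: [509.7, 161.7, 33.7]
orientation: [1.823, 2.554, 0.011]
ft_force: [8.7, 8.9, -4.0]
finger_gap: 0.269
```

Request:
send_rows --pt "-0.002 -0.0007 0 0 0 0 5" --pt "-0.002 -0.0007 0 0 0 0 5"

```text
t: 3.6
position: [509.7, 161.7, 33.8]
orientation: [1.822, 2.552, 0.017]
ft_force: [13.4, 9.6, -10.4]
finger_gap: 0.269
```

```bash
python3 look.py wrist:w5 |tail -1; python3 - <<'E'
from geo import *
im=cv2.imread('pics/w5.png')
cv2.imwrite('pics/c7.png',cv2.resize(im[150:350,140:420],None,fx=2.8,fy=2.8)) 
E
```

```text
{'t': 3.6, 'joints': [-0.4279, 0.4966, 0.0391, 1.9969, -0.0325, 0.6366, 1.5342], 'joint_vel': [-0.0018, 0.0025, 0.0022, -0.0068, 0.0009, 0.0096, 0.0015], 'tau': [3.0575, -56.8024, 4.4044, -10.6745, 0.9636, 5.4287, -0.0302], 'position': [509.6776, 161.7169, 33.7968], 'orientation': [1.8217, 2.5523, 0.0166], 'ft_force': [13.3851, 9.5709, -10.3814], 'wrist_torque': [2.2876, -2.7873, 0.0448], 'finger_gap': 0.2685}
```

View pics/c7.png

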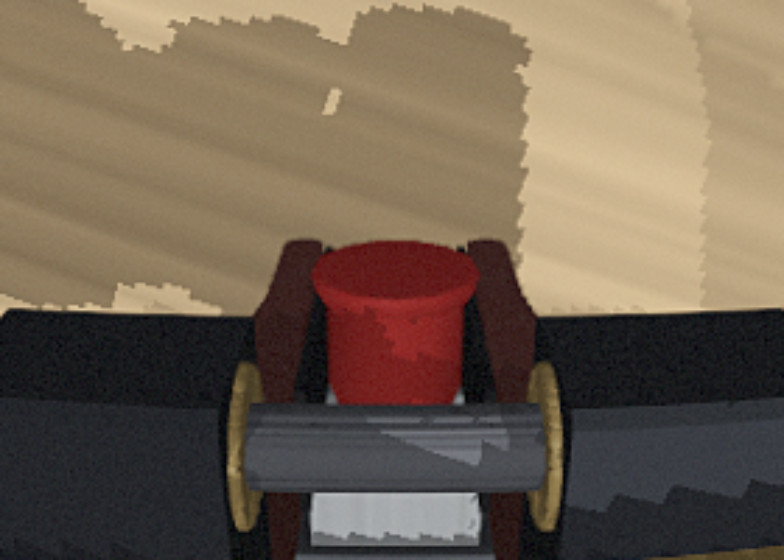

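It's at the stop: the force rises with no further travel. I'll ease off, release and lift.

Request:
send_rows --pt "0.003 0.001 0 0 0 0 5" --pt "0.003 0.001 0 0 0 0 50" --pt "0.003 0.001 0 0 0 0 50" --pt "0.003 0.001 0 0 0 0 50" --pt "0.003 0.001 0.025 0 0 0 50"

```text
t: 4.07
position: [507.2, 156.0, 55.0]
orientation: [1.83, 2.553, -0.008]
ft_force: [-0.2, 1.4, 1.0]
finger_gap: 0.49
```

Request:
send_rows --pt "0 0 0.04 0 0 0 45" --pt "0.01 0.005 0.08 0 0 0 45" --pt "0.04 0.015 0.11 0 0 0 45" --pt "0.04 0.015 0.11 0 0 0 45" --pt "0.04 0.015 0.11 0 0 0 45"

```text
t: 4.48
position: [549.5, 174.4, 169.4]
orientation: [1.826, 2.553, 0.005]
ft_force: [-0.5, 0.3, -1.0]
finger_gap: 0.45
```

```bash
python3 look.py wrist:w6 top:top6 |tail -1; python3 - <<'E'
from geo import *
im=cv2.imread('pics/w6.png')
cv2.imwrite('pics/c8.png',cv2.resize(im[130:330,140:420],None,fx=2.8,fy=2.8)) 
E
```

```text
{'t': 4.5333, 'joints': [-0.4377, 0.3777, 0.0593, 1.7895, -0.0258, 0.9752, 1.5317], 'joint_vel': [0.0004, 0.0167, -0.0079, 0.0522, -0.0014, -0.0066, -0.0005], 'tau': [-0.0377, -55.5702, 1.5438, -28.9076, 0.0302, 0.0252, 0.0096], 'position': [547.3896, 173.7244, 167.4211], 'orientation': [1.8274, 2.5549, -0.0005], 'ft_force': [-1.2057, -0.0261, -0.8675], 'wrist_torque': [0.0109, 0.0252, 0.0005], 'finger_gap': 0.4499}
```

View pics/c8.png

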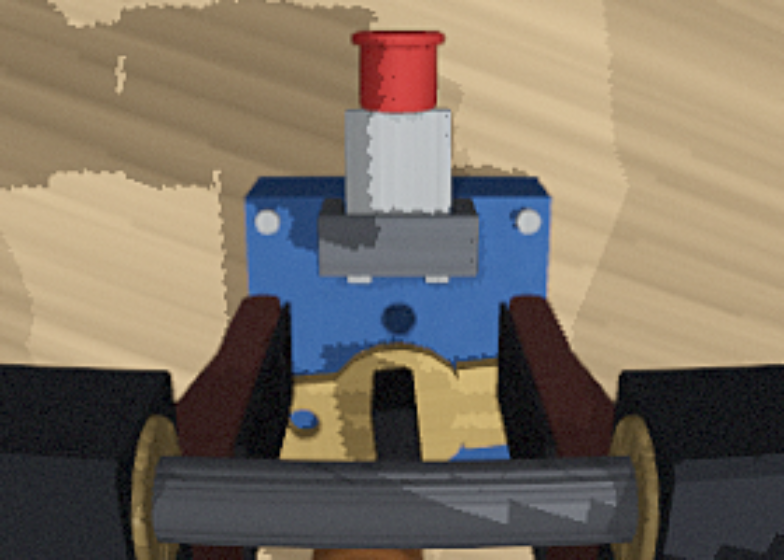

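The keeper is out, and the stand hole is clear at crop (398,318). The ear hole shows at (303,420).

```bash
python3 - <<'E'
from geo import *
c=lambda x,y:(140+x/2.8-.3,130+y/2.8-.3)
def P(x,y,z): return plane('w6',c(x,y),z)[:2]
A,B=P(247,197,34),P(551,197,34); e=B-A; print(A,B,np.linalg.norm(e),np.degrees(np.arctan2(e[1],e[0]))-90)
h=P(398,318,34);print('stand hole',h, 'expected',np.array([624.2,200.4])-34*np.array([.9461,.3239]))
b=P(303,420,42);o=np.array([624.2,200.4]);print('bhole',b,b-o,np.linalg.norm(b-o),np.degrees(np.arctan2(*(b-o)[::-1])))
print('knob',P(398,70,51.5+12))
E
python3 -c "
import cv2
im=cv2.imread('pics/top6.png');cv2.imwrite('pics/c9.png',cv2.resize(im[110:200,160:260],None,fx=6,fy=6,interpolation=2))"
```

```text
[566.98323075 126.92672504] [533.76656463 224.33464858] 102.91574455284312 18.82967356382848
stand hole [591.53506558 189.31166864] expected [592.0326 189.3874]
bhole [636.66083263 169.0019168 ] [ 12.46083263 -31.3980832 ] 33.7803489954505 -68.35355351446091
knob [507.6888062  160.55658967]
```

View pics/c9.png

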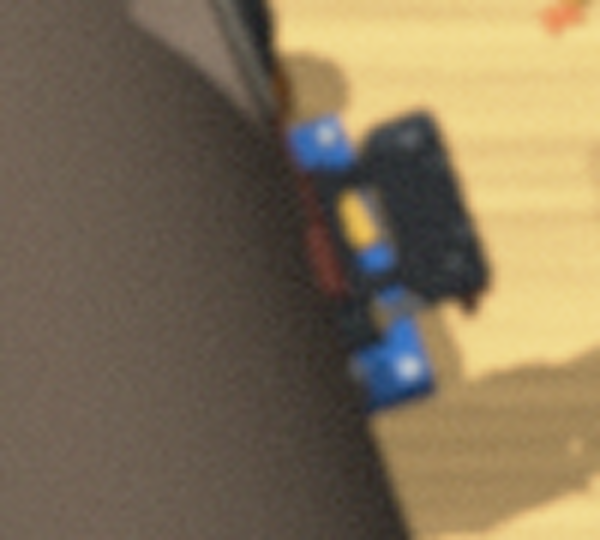

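Request:
send_rows --pt "0.0383 0.0133 -0.01 0 0 3.2 45" --pt "0.0766 0.0266 -0.025 0 0 3.2 45" --pt "0.0766 0.0266 -0.06 0 0 3.2 45" --pt "0.0766 0.0266 -0.06 0 0 3.2 45" --pt "0.0766 0.0266 -0.06 0 0 3.2 45"

```text
t: 5.0
position: [620.9, 199.6, 103.8]
orientation: [-1.752, -2.602, 0.011]
ft_force: [-0.4, -0.4, -0.4]
finger_gap: 0.451
```

```bash
python3 look.py wrist:w7 |tail -1; python3 - <<'E'
from geo import *
im=cv2.imread('pics/w7.png')
cv2.imwrite('pics/c10.png',cv2.resize(im[130:330,140:420],None,fx=2.8,fy=2.8)) 
s=load('w7')[0]['orientation'];print(np.degrees(2*np.arctan2(s[1],s[0]))%180)
E
```

```text
{'t': 5.0, 'joints': [-0.4196, 0.5736, 0.0496, 1.6369, -0.0331, 0.9404, 1.598], 'joint_vel': [0.0006, -0.0637, 0.004, -0.0325, 0.0002, 0.0146, 0.0], 'tau': [-0.1597, -62.9363, 1.8028, -25.1822, 0.0028, -0.2596, 0.0128], 'position': [620.885, 199.5504, 103.7881], 'orientation': [-1.7524, -2.6019, 0.0111], 'ft_force': [-0.4192, -0.359, -0.3819], 'wrist_torque': [0.0154, 0.0674, 0.0071], 'finger_gap': 0.4506}
112.07766064858703
```

View pics/c10.png

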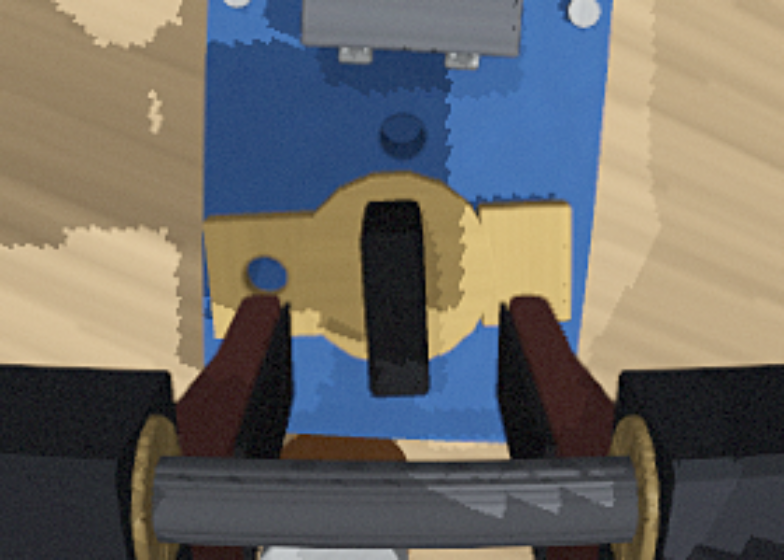

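Request:
send_rows --pt "0 0 -0.03 0 0 0 45" --pt "0 0 -0.06 0 0 0 45" --pt "0 0 -0.06 0 0 0 45" --pt "0 0 -0.06 0 0 0 45"

```text
t: 5.38
position: [622.9, 200.4, 48.1]
orientation: [-1.754, -2.605, 0.003]
ft_force: [0.5, -0.2, 1.0]
finger_gap: 0.45
```

Request:
send_rows --pt "0.0005 0 -0.001 0 0 0 4" --pt "0.0005 0 -0.001 0 0 0 4" --pt "0.0005 0 -0.001 0 0 0 4" --pt "0.0005 0 -0.001 0 0 0 4" --pt "0.0005 0 -0.001 0 0 0 4" --newtons 20

```text
t: 5.8
position: [625.2, 201.3, 48.0]
orientation: [1.754, 2.605, 0.003]
ft_force: [-0.4, -0.2, 6.3]
finger_gap: 0.164
```

Request:
send_rows --pt "-0.0008 -0.0005 0 0 0 -7 4" --pt "-0.0008 -0.0005 0 0 0 -14 4" --pt "-0.0008 -0.0005 0 0 0 -21 4" --pt "-0.0008 -0.0005 0 0 0 -28 4" --pt "-0.0008 -0.0005 0 0 0 -35 4"

```text
t: 6.22
position: [625.3, 200.5, 48.0]
orientation: [2.462, 1.949, 0.005]
ft_force: [0.7, -1.8, 4.9]
finger_gap: 0.155
```

Request:
send_rows --pt "0 0 0 0 0 -7 4" --pt "0 0 0 0 0 -14 4" --pt "0 0 0 0 0 -21 4" --pt "0 0 0 0 0 -28 4" --pt "0 0 0 0 0 -35 4"

```text
t: 6.63
position: [625.0, 200.1, 48.0]
orientation: [2.935, 1.119, 0.004]
ft_force: [0.3, -3.0, 5.7]
finger_gap: 0.157
```

Request:
send_rows --pt "0 0 0 0 0 -7 4" --pt "0 0 0 0 0 -14 4" --pt "0 0 0 0 0 -21 4" --pt "0 0 0 0 0 -23.2 4" --pt "0 0 0 0 0 -23.2 4"

```text
t: 7.05
position: [624.8, 200.5, 48.0]
orientation: [3.1, 0.511, 0.004]
ft_force: [0.2, -2.2, 6.2]
finger_gap: 0.158
```

```bash
python3 look.py wrist:w8 |tail -1; python3 - <<'E'
from geo import *
im=cv2.imread('pics/w8.png')
cv2.imwrite('pics/c11.png',cv2.resize(im[100:330,140:420],None,fx=2.6,fy=2.6)) 
s=load('w8')[0]['orientation'];print(np.degrees(2*np.arctan2(s[1],s[0]))%180)
E
```

```text
{'t': 7.05, 'joints': [-0.7002, 0.6837, 0.4679, 1.6928, -0.3862, 0.8557, 0.26], 'joint_vel': [0.0113, -0.0038, -0.0149, 0.0012, 0.0122, -0.0045, 0.0569], 'tau': [-1.0982, -61.6024, 8.9127, -20.7725, -0.5983, -0.1251, -0.8256], 'position': [624.815, 200.5003, 48.0176], 'orientation': [3.0995, 0.5114, 0.0037], 'ft_force': [0.2479, -2.1671, 6.2184], 'wrist_torque': [-0.4906, 0.1863, -0.0582], 'finger_gap': 0.1577}
18.737864020175124
```

View pics/c11.png

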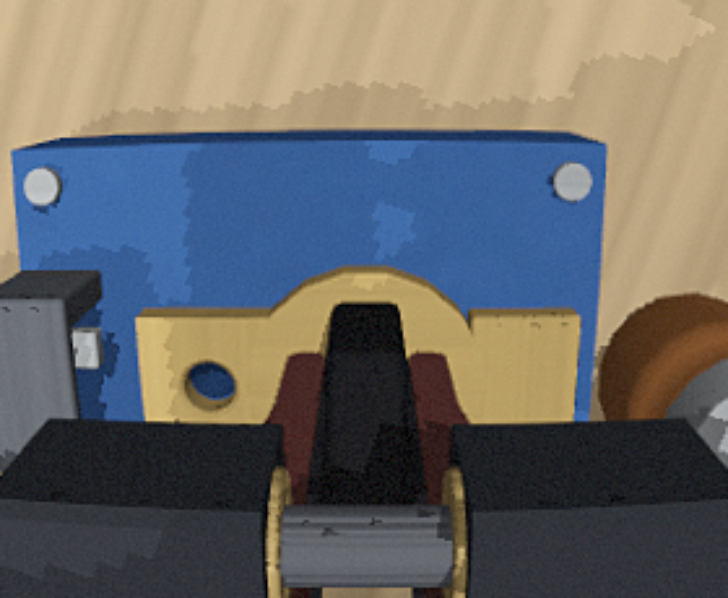

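```bash
python3 - <<'E'
from geo import *
im=cv2.imread('pics/w8.png')
cv2.imwrite('pics/c12.png',cv2.resize(im[225:275,190:260],None,fx=10,fy=10,interpolation=2)) 
for p in [(592.0,189.3,42),(592,189.3,34)]: print(proj('w8',p))
E
```

```text
(np.float64(219.40666690201238), np.float64(249.33899520649408))
(np.float64(221.77278077808378), np.float64(244.31401939752357))
```

View pics/c12.png

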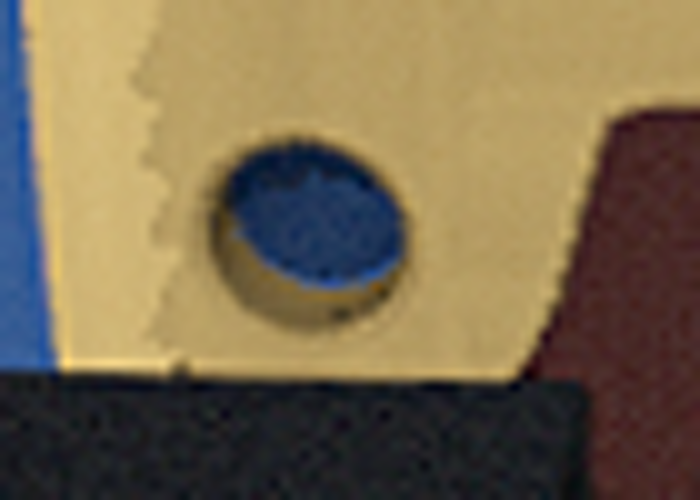

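Turned: the tool yaw reads 18.7° against the stand's 18.85°, and the stand hole shows through the ear at (221,248). I'll release and lift, then check from above.

Request:
send_rows --pt "0 0 0 0 0 0 36" --pt "0 0 0 0 0 0 36" --pt "0 0 0 0 0 0 36" --pt "0 0 0.04 0 0 0 36" --pt "0 0 0.08 0 0 0 36"

```text
t: 7.52
position: [621.6, 200.0, 124.8]
orientation: [3.097, 0.515, -0.009]
ft_force: [1.1, -0.3, 0.4]
finger_gap: 0.364
```

Request:
send_rows --pt "-0.005 -0.035 0.04 0 0 -7 60" --pt "-0.005 -0.06 0.075 0 0 -14 60" --pt "-0.005 -0.06 0.075 0 0 -14 60"

```text
t: 7.77
position: [620.7, 135.9, 206.9]
orientation: [-3.139, -0.116, -0.01]
ft_force: [1.0, -1.5, 0.2]
finger_gap: 0.546
```

```bash
python3 look.py wrist:w9 |tail -1; python3 - <<'E'
from geo import *
im=cv2.imread('pics/w9.png')
cv2.imwrite('pics/c13.png',im)
E
```

```text
{'t': 7.7667, 'joints': [-0.7294, 0.4905, 0.6301, 1.6259, -0.3124, 1.1218, 0.0539], 'joint_vel': [0.0745, -0.1146, 0.0031, -0.0489, 0.081, 0.1481, 0.2208], 'tau': [-5.6541, -51.1992, 5.6038, -26.041, -0.8151, 0.5636, -1.5419], 'position': [620.7097, 135.926, 206.8881], 'orientation': [-3.1394, -0.1163, -0.0096], 'ft_force': [0.9891, -1.5401, 0.2476], 'wrist_torque': [-0.1462, 0.0256, -0.001], 'finger_gap': 0.5457}
```

View pics/c13.png

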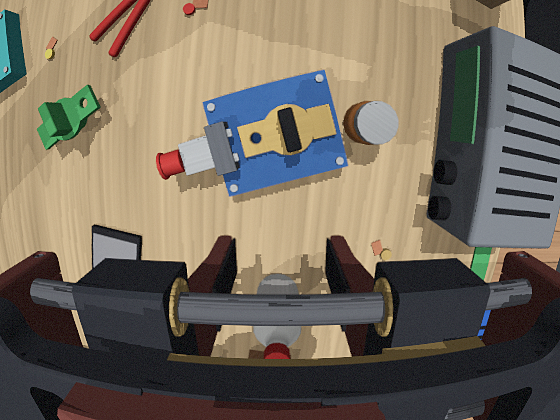

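```bash
python3 - <<'E'
from geo import *
im=cv2.imread('pics/w9.png')
cv2.imwrite('pics/c14.png',cv2.resize(im[60:200,195:355],None,fx=4.5,fy=4.5,interpolation=2)[:600])
E
```

```text
(no output)
```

View pics/c14.png

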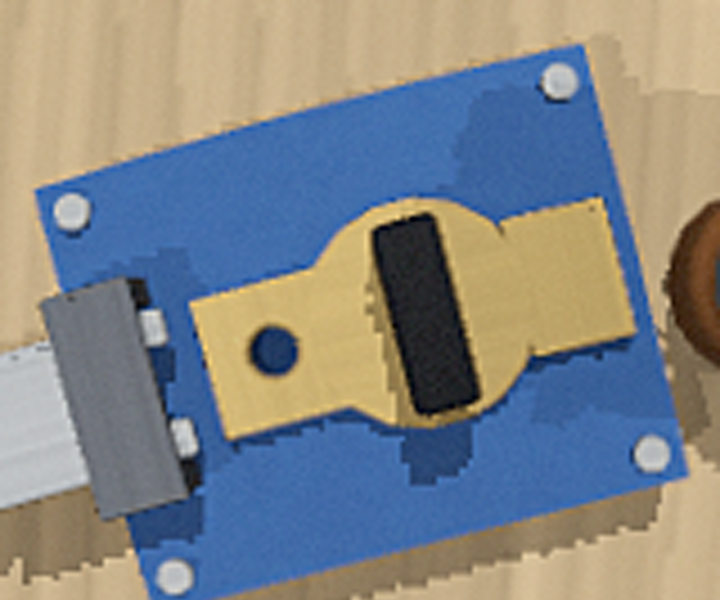

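```bash
python3 - <<'E'
from geo import *
c=lambda x,y:(195+x/4.5-.4,60+y/4.5-.4)
def P(x,y,z): return plane('w9',c(x,y),z)[:2]
S=np.array([P(560,80,34),P(72,212,34),P(174,577,34),P(653,453,34)])
m=S.mean(0);d=S[0]+S[3]-S[1]-S[2];yaw=np.arctan2(d[1],d[0]);u=np.array([np.cos(yaw),np.sin(yaw)]);o=m+13*u
print(np.degrees(yaw),o,'stand hole',o-34*u)
h=P(274,351,42);print('ear hole',h)
a=(P(191,302,42)+P(229,438,42))/2;b=(P(602,198,42)+P(636,331,42))/2;e=b-a;print('ear yaw',np.degrees(np.arctan2(e[1],e[0])),np.linalg.norm(e),'axis',a+e*49/95)
E
```

```text
19.028662674669345 [624.28196414 200.44081679] stand hole [592.13987411 189.35541881]
ear hole [592.50058992 189.84716095]
ear yaw 18.967704974575767 94.35583311047942 axis [624.47434676 200.54298849]
```

The ear is aligned to within about 0.6 mm and 0.1°. Next is the rack.

Request:
send_rows --pt "-0.002 -0.19 0 0 0 -10.6 60" --pt "-0.002 -0.19 0 0 0 -10.6 60" --pt "-0.002 -0.19 0 0 0 -10.6 60" --pt "-0.002 -0.19 0 0 0 -10.6 60" --pt "-0.002 -0.19 0 0 0 -10.6 60"

```text
t: 8.23
position: [615.6, -53.8, 200.3]
orientation: [3.136, -0.158, -0.002]
ft_force: [0.5, 0.0, 0.1]
finger_gap: 0.598
```

Request:
send_rows --pt "0 -0.12 0 0 0 0 60" --pt "0 -0.12 0 0 0 0 60" --pt "0 -0.12 0 0 0 0 60" --pt "0 -0.12 0 0 0 0 60" --pt "0 -0.12 0 0 0 0 60"

```text
t: 8.65
position: [615.8, -171.5, 200.0]
orientation: [3.137, -0.16, -0.003]
ft_force: [0.7, 0.4, -0.0]
finger_gap: 0.603
```

```bash
python3 look.py wrist:w10 |tail -1
```

```text
{'t': 8.65, 'joints': [-0.2769, 0.5249, 0.6953, 1.6189, -0.3615, 1.1324, 0.4062], 'joint_vel': [-0.0558, -0.0043, -0.0412, 0.0033, -0.0128, 0.007, -0.0197], 'tau': [3.0558, -57.3703, 13.1175, -27.2354, 0.3053, -0.0451, 0.2447], 'position': [615.8491, -171.536, 199.966], 'orientation': [3.1372, -0.1602, -0.003], 'ft_force': [0.6608, 0.4491, -0.0258], 'wrist_torque': [-0.0478, -0.0199, -0.0718], 'finger_gap': 0.6031}
```

View pics/w10.png

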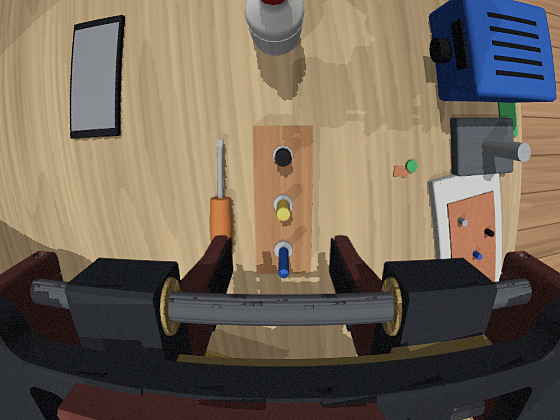

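```bash
python3 - <<'E'
from geo import *
im=cv2.imread('pics/w10.png')
cv2.imwrite('pics/c15.png',cv2.resize(im[185:235,250:320],None,fx=10,fy=10,interpolation=2))
E
```

```text
(no output)
```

View pics/c15.png

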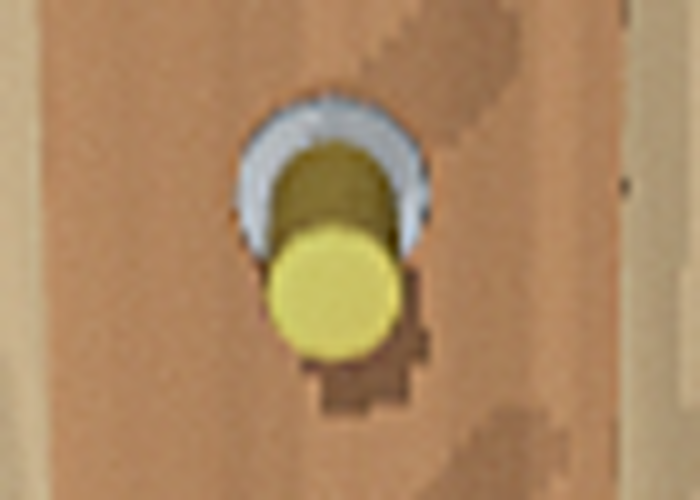

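```bash
python3 - <<'E'
from geo import *
c=lambda x,y:(250+x/10-.45,185+y/10-.45)
print(plane('w10',c(334,293),78),plane('w10',c(333,190),40),plane('w10',(283,156),68), plane('w10',(284,273),98))
print(plane('w10',c(45,250),36),plane('w10',c(622,250),36))
# rack edges: long left
a,b=plane('w10',(253.5,127),36),plane('w10',(253.5,250),36);e=a-b;print(np.degrees(np.arctan2(e[1],e[0]))-90)
a,b=plane('w10',(312,127),36),plane('w10',(312.5,250),36);e=a-b;print(np.degrees(np.arctan2(e[1],e[0]))-90)
E
```

```text
[ 616.58184766 -183.04305989   78.        ] [ 616.73712072 -182.63473552   40.        ] [ 621.88130257 -131.86010928   68.        ] [ 612.44508881 -232.42534245   98.        ]
[ 586.2558143  -186.91201446   36.        ] [ 645.909629   -193.03662619   36.        ]
-6.893009791227911
-4.467850518545802
```

Request:
send_rows --pt "0.0008 -0.0115 -0.03 0 0 0 50" --pt "0.0008 -0.0115 -0.07 0 0 0 50" --pt "0.0008 -0.0115 -0.1 0 0 0 50" --pt "0.0008 -0.0115 -0.1 0 0 0 50" --pt "0.0008 -0.0115 -0.1 0 0 0 50"

```text
t: 9.12
position: [616.9, -178.3, 99.9]
orientation: [-3.137, 0.151, 0.006]
ft_force: [-0.1, -0.3, 0.7]
finger_gap: 0.502
```

```bash
python3 look.py wrist:w11 |tail -1; python3 - <<'E'
from geo import *
im=cv2.imread('pics/w11.png')
cv2.imwrite('pics/c16.png',cv2.resize(im[130:330,140:420],None,fx=2.8,fy=2.8)) 
s=load('w11')[0]['orientation'];print(np.degrees(2*np.arctan2(s[1],s[0]))%180)
E
```

```text
{'t': 9.1167, 'joints': [-0.2207, 0.6344, 0.6323, 1.6996, -0.4423, 0.9591, 0.4832], 'joint_vel': [0.0006, -0.0483, 0.0416, -0.0506, 0.0087, 0.0135, -0.0039], 'tau': [0.0588, -58.1052, 11.07, -21.7449, -0.1734, -0.1321, 0.1199], 'position': [616.9349, -178.3099, 99.8857], 'orientation': [-3.1367, 0.1512, 0.0064], 'ft_force': [-0.0761, -0.2541, 0.7434], 'wrist_torque': [-0.1228, 0.0086, 0.0278], 'finger_gap': 0.5025}
174.48056325759563
```

View pics/c16.png

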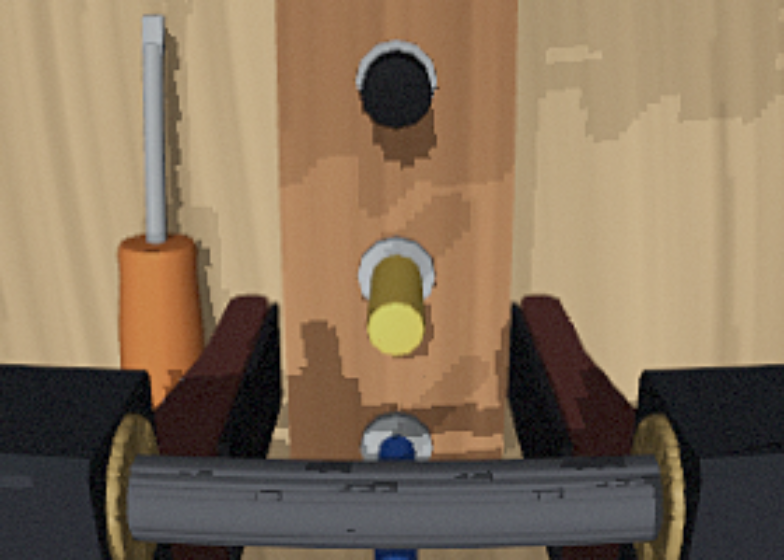

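Request:
send_rows --pt "0 -0.002 0 0 0 0 50" --pt "0 -0.002 0 0 0 0 50"

```text
t: 9.33
position: [618.9, -183.3, 103.8]
orientation: [3.137, -0.155, 0.005]
ft_force: [0.8, 0.3, 0.6]
finger_gap: 0.5
```

Request:
send_rows --pt "-0.002 0.0003 -0.028 0 0 0 50" --pt "-0.002 0.0003 -0.057 0 0 0 50" --pt "-0.002 0.0003 -0.057 0 0 0 50" --pt "-0.002 0.0003 -0.057 0 0 0 50" --pt "-0.002 0.0003 -0.057 0 0 0 50"

```text
t: 9.75
position: [616.6, -183.3, 46.6]
orientation: [3.137, -0.157, 0.004]
ft_force: [-0.5, -0.4, -0.1]
finger_gap: 0.498
```

Request:
send_rows --pt "0 0 0 0 0 0 3" --pt "0 0 0 0 0 0 3" --pt "0 0 0 0 0 0 3" --pt "0 0 0 0 0 0 3" --pt "0 0 0 0 0 0 3" --newtons 25

```text
t: 10.17
position: [615.8, -182.7, 45.0]
orientation: [-3.138, 0.156, -0.001]
ft_force: [1.1, -0.5, 0.4]
finger_gap: 0.159
```

Request:
send_rows --pt "0 0 0 0 0 0 3"

```text
t: 10.25
position: [615.8, -182.7, 45.0]
orientation: [-3.138, 0.156, -0.001]
ft_force: [0.2, -0.4, 2.6]
finger_gap: 0.14
```

Request:
send_rows --pt "0 0 0.02 0 0 0 3" --pt "0 0 0.055 0 0 0 3" --pt "0 0 0.095 0 0 0 3" --pt "0 0 0.135 0 0 0 3" --pt "0 0 0.165 0 0 0 3"

```text
t: 10.67
position: [615.7, -183.3, 212.7]
orientation: [3.137, -0.158, 0.003]
ft_force: [1.6, 0.3, -0.4]
finger_gap: 0.144
```

```bash
python3 look.py wrist:w12 |tail -1; python3 - <<'E'
from geo import *
im=cv2.imread('pics/w12.png')
cv2.imwrite('pics/c17.png',cv2.resize(im[130:330,140:420],None,fx=2.8,fy=2.8)) 
E
```

```text
{'t': 10.6667, 'joints': [-0.2633, 0.5178, 0.7049, 1.5996, -0.3582, 1.1553, 0.4222], 'joint_vel': [-0.1206, -0.3152, 0.1746, -0.3826, 0.2357, 0.6424, -0.1896], 'tau': [0.3053, -54.0652, 10.2154, -25.281, -0.2887, -0.5484, 0.2083], 'position': [615.7268, -183.3454, 212.7311], 'orientation': [3.137, -0.1576, 0.0029], 'ft_force': [1.5984, 0.2636, -0.4043], 'wrist_torque': [-0.0951, 0.0073, -0.0473], 'finger_gap': 0.1438}
```

View pics/c17.png

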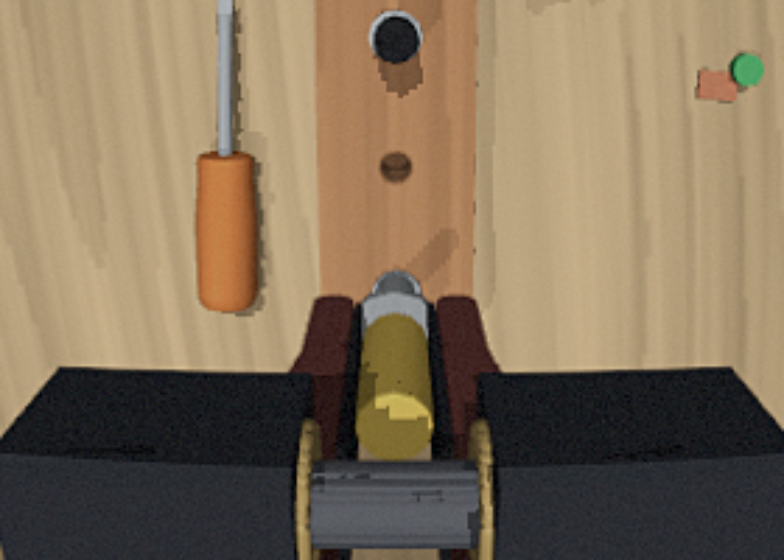

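Request:
send_rows --pt "-0.012 0.19 0 0 0 35 3" --pt "-0.012 0.19 0 0 0 35 3" --pt "-0.012 0.19 0 0 0 35 3" --pt "-0.012 0.19 0 0 0 35 3" --pt "-0.012 0.19 0 0 0 35 3"

```text
t: 11.13
position: [602.8, 13.1, 209.0]
orientation: [-3.033, -0.81, 0.0]
ft_force: [0.9, 0.3, -0.6]
finger_gap: 0.143
```

Request:
send_rows --pt "-0.012 0.15 0 0 0 35 3" --pt "-0.012 0.15 0 0 0 35 3" --pt "-0.012 0.15 0 0 0 35 3" --pt "-0.012 0.15 0 0 0 35 3" --pt "-0.012 0.15 0 0 0 35 3"

```text
t: 11.55
position: [589.7, 165.8, 208.6]
orientation: [-2.644, -1.69, -0.0]
ft_force: [0.6, 0.0, -0.9]
finger_gap: 0.141
```

Request:
send_rows --pt "0 0 0 0 0 35 3" --pt "0 0 0 0 0 35 3" --pt "0 0 0 0 0 35 3" --pt "0 0 0 0 0 35 3" --pt "0 0 0 0 0 35 3"

```text
t: 11.97
position: [591.2, 157.1, 209.0]
orientation: [-2.026, -2.4, 0.001]
ft_force: [-0.6, -0.0, -0.5]
finger_gap: 0.141
```

```bash
cat > st.py <<'E'
from plant import env
import numpy as np
s=env.state();o=np.array(s['orientation']);print(s['t'],s['position'],o,np.degrees(2*np.arctan2(o[1],o[0]))%180,s['joints'])
E
python3 st.py
```

```text
11.9667 [591.22024538 157.13849271 209.0430777 ] [-2.02649307e+00 -2.40004465e+00  1.05812060e-03] 99.64742156337769 [-0.51526826  0.40284406  0.23934728  1.65936959 -0.10486092  1.09276231
  1.49319116]
```

Request:
send_rows --pt "0.0005 0.032 -0.02 0 0 9.2 3" --pt "0.0005 0.032 -0.05 0 0 9.2 3" --pt "0.0005 0.032 -0.09 0 0 9.2 3" --pt "0.0005 0.032 -0.09 0 0 9.2 3" --pt "0.0005 0.032 -0.09 0 0 9.2 3"

```text
t: 12.38
position: [590.4, 188.4, 117.8]
orientation: [-1.835, -2.547, 0.007]
ft_force: [-0.2, -0.8, 0.1]
finger_gap: 0.141
```

Request:
send_rows --pt "0 0 0 0 0 0 3" --pt "0 0 0 0 0 0 3"

```text
t: 12.55
position: [593.5, 189.3, 122.0]
orientation: [1.836, 2.547, 0.004]
ft_force: [0.2, 0.5, -0.4]
finger_gap: 0.14
```

```bash
python3 st.py; python3 look.py wrist:w13 side:s13|tail -1; python3 - <<'E'
from geo import *
im=cv2.imread('pics/w13.png')
cv2.imwrite('pics/c18.png',cv2.resize(im[130:330,140:420],None,fx=2.8,fy=2.8)) 
im=cv2.imread('pics/s13.png')
cv2.imwrite('pics/c19.png',cv2.resize(im[120:220,240:370],None,fx=6,fy=6,interpolation=2)) 
E
```

```text
12.55 [593.52076956 189.2776992  121.98038092] [1.83573528 2.54704257 0.00424856] 108.43699591945816 [-0.51819741  0.50549742  0.18263065  1.7186029  -0.11026831  0.92415231
  1.60090645]
{'t': 12.6, 'joints': [-0.5182, 0.5052, 0.1825, 1.7188, -0.1103, 0.9239, 1.601], 'joint_vel': [-0.0009, -0.0004, -0.0032, 0.0068, 0.0003, -0.006, 0.0013], 'tau': [-0.032, -60.0738, 3.7609, -25.4387, 0.0273, 0.0925, -0.0051], 'position': [593.4801, 189.3566, 122.037], 'orientation': [1.8356, 2.5471, 0.0047], 'ft_force': [-0.2638, -0.3608, 0.8682], 'wrist_torque': [0.0424, 0.028, 0.0202], 'finger_gap': 0.144}
```

View pics/c18.png

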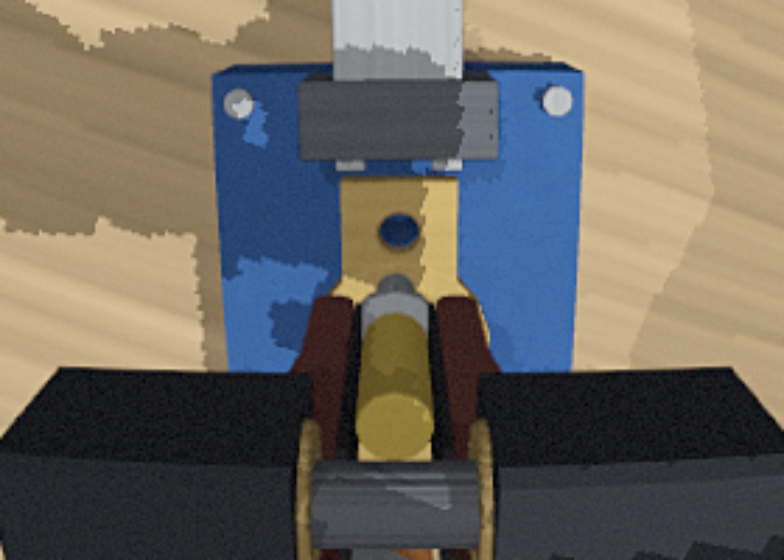

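View pics/c19.png

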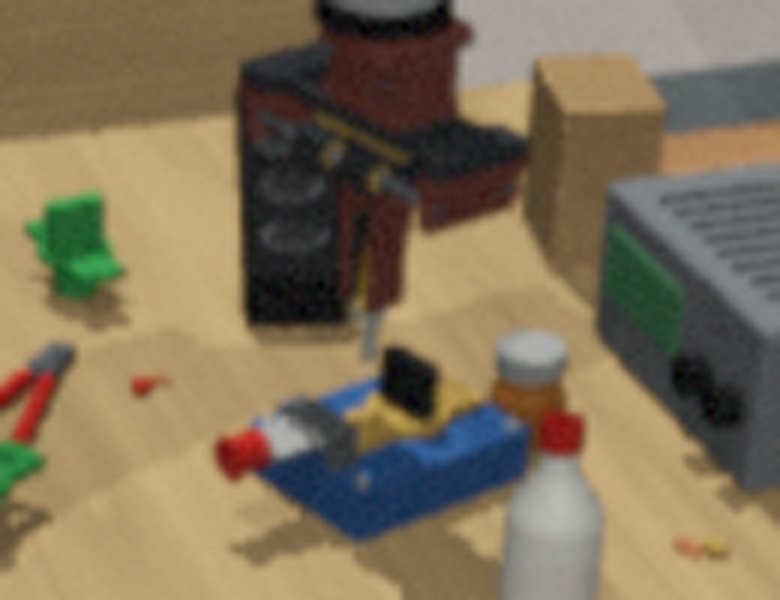

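```bash
python3 - <<'E'
from geo import *
c=lambda x,y:(140+x/2.8-.3,130+y/2.8-.3)
print(plane('w13',c(399,231),42))
s=load('w13')[0]
# handle top (z TCP+33) center and collar in-hand
print('handle top',plane('w13',c(396,426),s['position'][2]+33), 'shank tip?',plane('w13',c(397,283),s['position'][2]-33), s['position'])
E
```

```text
[591.29963017 189.17361051  42.        ]
handle top [592.68545234 188.60142133 154.98038092] shank tip? [590.85760202 188.32420044  88.98038092] [593.52076956 189.2776992  121.98038092]
```

Request:
send_rows --pt "-0.0012 0.0003 -0.018 0 0 0.4 3" --pt "-0.0012 0.0003 -0.036 0 0 0.4 3" --pt "-0.0012 0.0003 -0.036 0 0 0.4 3" --pt "-0.0012 0.0003 -0.036 0 0 0.4 3"

```text
t: 12.98
position: [590.8, 189.5, 84.1]
orientation: [-1.827, -2.555, 0.0]
ft_force: [0.5, -1.0, -0.9]
finger_gap: 0.142
```

```bash
python3 st.py; python3 look.py wrist:w14|tail -1; python3 - <<'E'
from geo import *
im=cv2.imread('pics/w14.png')
cv2.imwrite('pics/c20.png',cv2.resize(im[170:310,190:370],None,fx=4.2,fy=4.2,interpolation=2)) 
E
```

```text
12.9833 [590.77666783 189.49482336  84.13265384] [-1.82702168e+00 -2.55545997e+00  3.83783092e-04] 108.8743866927683 [-0.5117732   0.54908563  0.17164527  1.74949127 -0.11861758  0.85339107
  1.61346719]
{'t': 12.9833, 'joints': [-0.5118, 0.5491, 0.1716, 1.7495, -0.1186, 0.8534, 1.6135], 'joint_vel': [-0.0006, -0.0194, 0.0076, -0.0217, 0.0013, 0.0054, -0.0023], 'tau': [-0.0834, -60.7956, 3.7019, -23.2828, -0.0112, -0.0556, 0.0238], 'position': [590.7767, 189.4948, 84.1327], 'orientation': [-1.827, -2.5555, 0.0004], 'ft_force': [0.4762, -0.984, -0.9498], 'wrist_torque': [0.1118, -0.0087, -0.0508], 'finger_gap': 0.142}
```

View pics/c20.png

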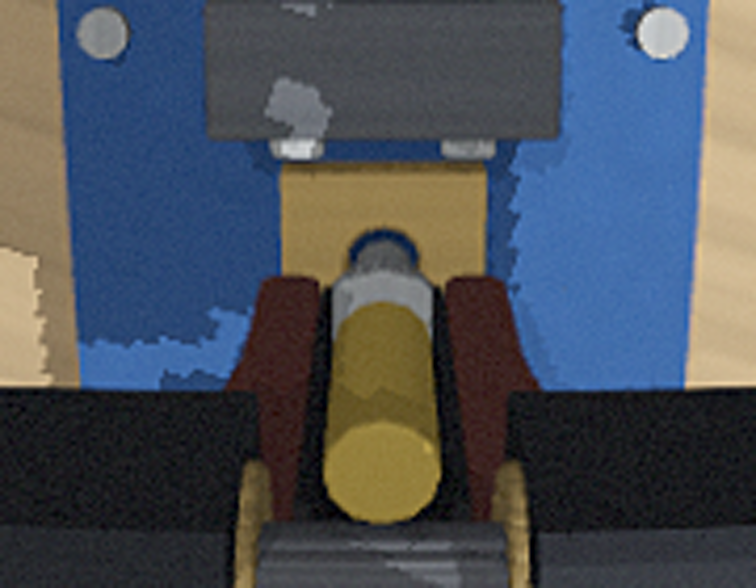

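The pin tip is centred laterally over the ear hole, so I'll lower it in small steps.

Request:
send_rows --pt "0 0 -0.004 0 0 0 3" --pt "0 0 -0.009 0 0 0 3" --pt "0 0 -0.014 0 0 0 3" --pt "0 0 -0.014 0 0 0 3"

```text
t: 13.37
position: [590.8, 189.6, 69.0]
orientation: [1.827, 2.556, 0.0]
ft_force: [1.7, 0.0, -0.3]
finger_gap: 0.142
```

Request:
send_rows --pt "0.0005 0 -0.006 0 0 0 3" --pt "0.0005 0 -0.012 0 0 0 3" --pt "0.0005 0 -0.017 0 0 0 3" --pt "0.0005 0 -0.018 0 0 0 3" --pt "0.0005 0 -0.018 0 0 0 3"

```text
t: 13.78
position: [591.1, 189.5, 51.1]
orientation: [-1.827, -2.555, 0.001]
ft_force: [0.4, -0.1, -0.4]
finger_gap: 0.143
```

Nearly home. I'll press lightly to confirm the collar is seated.

Request:
send_rows --pt "0 0 -0.0015 0 0 0 3" --pt "0 0 -0.003 0 0 0 3" --pt "0 0 -0.003 0 0 0 3"

```text
t: 14.03
position: [591.3, 189.6, 50.7]
orientation: [-1.827, -2.555, -0.001]
ft_force: [-7.7, -1.8, 20.0]
finger_gap: 0.141
```

Request:
send_rows --pt "0 0 0.002 0 0 0 3" --pt "0 0 0.002 0 0 0 40" --pt "0 0 0.002 0 0 0 40" --pt "0 0 0.002 0 0 0 40" --pt "0 0 0.02 0 0 0 40"

```text
t: 14.45
position: [589.0, 188.9, 65.3]
orientation: [-1.825, -2.553, 0.008]
ft_force: [-1.7, -0.6, -0.8]
finger_gap: 0.386
```

Request:
send_rows --pt "0 0 0.035 0 0 0 50" --pt "0 0 0.07 0 0 0 50" --pt "-0.03 -0.01 0.08 0 0 0 50" --pt "-0.06 -0.02 0.08 0 0 0 50" --pt "-0.083 -0.028 0.08 0 0 0 50"

```text
t: 14.87
position: [507.0, 161.1, 149.0]
orientation: [1.827, 2.555, 0.001]
ft_force: [-0.4, -0.6, -0.6]
finger_gap: 0.497
```

Request:
send_rows --pt "0 0 0 0 0 0 50" --pt "0 0 0 0 0 0 50"

```text
t: 15.03
position: [507.7, 161.4, 148.8]
orientation: [-1.827, -2.556, -0.001]
ft_force: [0.6, -0.7, -0.7]
finger_gap: 0.504
```

```bash
python3 st.py; python3 look.py wrist:w15|tail -1; python3 - <<'E'
from geo import *
im=cv2.imread('pics/w15.png')
cv2.imwrite('pics/c21.png',cv2.resize(im[130:330,140:420],None,fx=2.8,fy=2.8)) 
E
```

```text
15.0333 [507.69030746 161.40170285 148.7938391 ] [-1.82669834e+00 -2.55573687e+00 -5.08058652e-04] 108.88985577996215 [-0.54825402  0.33436199  0.18633714  1.91411783 -0.07809812  0.89979066
  1.5770773 ]
{'t': 15.0333, 'joints': [-0.5483, 0.3344, 0.1863, 1.9141, -0.0781, 0.8998, 1.5771], 'joint_vel': [0.0031, 0.0328, -0.0013, -0.0526, -0.0027, -0.0029, 0.0018], 'tau': [0.1495, -49.474, 2.6373, -23.3898, 0.0797, 0.2784, -0.0379], 'position': [507.6903, 161.4017, 148.7938], 'orientation': [-1.8267, -2.5557, -0.0005], 'ft_force': [0.6298, -0.7106, -0.6907], 'wrist_torque': [0.0527, -0.0275, 0.0122], 'finger_gap': 0.504}
```

View pics/c21.png

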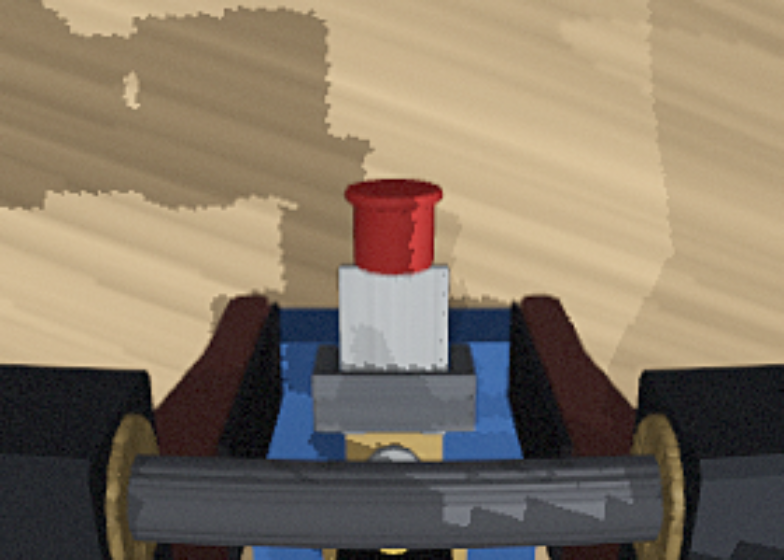

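Request:
send_rows --pt "0.0028 0.0005 -0.04 0 0 0 50" --pt "0.0028 0.0005 -0.08 0 0 0 50" --pt "0.0028 0.0005 -0.1 0 0 0 50" --pt "0.0028 0.0005 -0.113 0 0 0 50" --pt "0.0028 0.0005 -0.113 0 0 0 50"

```text
t: 15.5
position: [510.1, 161.7, 32.1]
orientation: [-1.825, -2.554, 0.007]
ft_force: [0.0, -0.1, -0.0]
finger_gap: 0.5
```

Request:
send_rows --pt "0 0 0 0 0 0 50" --pt "0 0 0 0 0 0 5" --pt "0 0 0 0 0 0 5" --pt "0 0 0 0 0 0 5" --pt "0 0 0 0 0 0 5" --newtons 30

```text
t: 15.92
position: [511.8, 162.5, 36.6]
orientation: [1.826, 2.555, 0.003]
ft_force: [-1.0, 0.6, 3.1]
finger_gap: 0.305
```

Request:
send_rows --pt "0 0 0 0 0 0 5"

```text
t: 16.0
position: [511.7, 162.4, 36.5]
orientation: [1.826, 2.555, 0.002]
ft_force: [-1.7, 0.2, 4.3]
finger_gap: 0.294
```

Request:
send_rows --pt "0 0 0 0 0 0 5" --pt "0 0 0 0 0 0 5"

```text
t: 16.17
position: [511.7, 162.4, 36.5]
orientation: [1.826, 2.555, 0.002]
ft_force: [-1.7, -0.1, 6.3]
finger_gap: 0.296
```

```bash
python3 look.py wrist:w16|tail -1; python3 - <<'E'
from geo import *
im=cv2.imread('pics/w16.png')
cv2.imwrite('pics/c22.png',cv2.resize(im[150:350,140:420],None,fx=2.8,fy=2.8)) 
E
```

```text
{'t': 16.1667, 'joints': [-0.518, 0.5026, 0.1557, 1.9876, -0.1228, 0.6585, 1.6163], 'joint_vel': [-0.0001, 0.0013, -0.0018, 0.0014, -0.0006, -0.0023, -0.0014], 'tau': [0.3358, -51.403, 3.3459, -18.4321, 0.131, -0.2555, -0.0103], 'position': [511.6799, 162.4043, 36.4529], 'orientation': [1.8264, 2.5554, 0.0023], 'ft_force': [-1.7045, -0.1267, 6.331], 'wrist_torque': [0.118, 0.1858, -0.023], 'finger_gap': 0.2959}
```

View pics/c22.png

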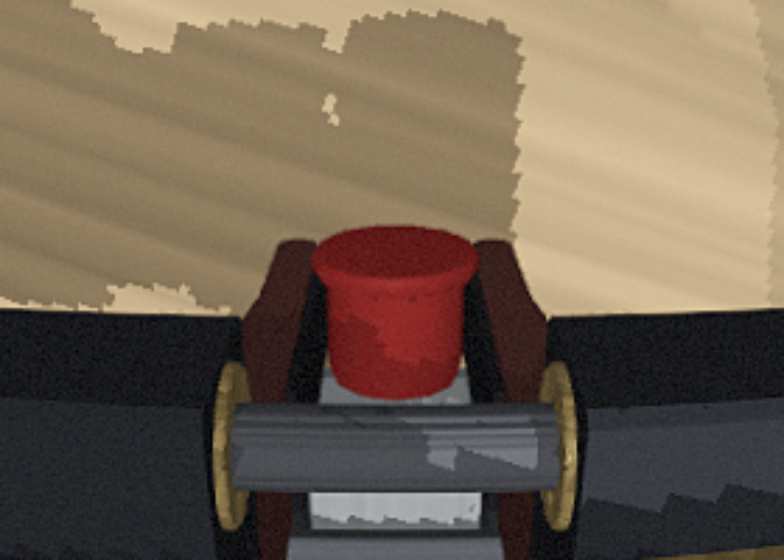

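Request:
send_rows --pt "0.006 0.002 0 0 0 0 5" --pt "0.013 0.0044 0 0 0 0 5" --pt "0.019 0.0065 0 0 0 0 5" --pt "0.024 0.0082 0 0 0 0 5" --pt "0.026 0.0089 0 0 0 0 5"

```text
t: 16.63
position: [537.7, 171.3, 36.4]
orientation: [1.827, 2.556, 0.001]
ft_force: [-3.3, 0.0, 8.6]
finger_gap: 0.295
```

Request:
send_rows --pt "0.001 0.0003 0 0 0 0 5" --pt "0.002 0.0006 0 0 0 0 5"

```text
t: 16.8
position: [538.2, 171.5, 36.3]
orientation: [-1.826, -2.555, 0.002]
ft_force: [-9.5, -1.7, 13.6]
finger_gap: 0.301
```

Request:
send_rows --pt "0.001 0.0003 0 0 0 0 5" --pt "0.0015 0.0005 0 0 0 0 5"

```text
t: 16.97
position: [538.3, 171.6, 36.2]
orientation: [-1.825, -2.553, 0.005]
ft_force: [-11.9, -2.5, 17.5]
finger_gap: 0.294
```

Request:
send_rows --pt "-0.003 -0.001 0 0 0 0 5" --pt "-0.003 -0.001 0 0 0 0 50" --pt "-0.003 -0.001 0 0 0 0 50" --pt "-0.003 -0.001 0 0 0 0 50" --pt "-0.003 -0.001 0.03 0 0 0 50"

```text
t: 17.38
position: [534.4, 170.0, 61.3]
orientation: [-1.824, -2.553, 0.011]
ft_force: [-0.8, 0.1, -0.4]
finger_gap: 0.497
```

Request:
send_rows --pt "0 0 0.04 0 0 0 50" --pt "-0.01 0 0.08 0 0 0 50" --pt "-0.03 -0.01 0.11 0 0 0 50" --pt "-0.03 -0.01 0.11 0 0 0 50" --pt "-0.03 -0.01 0.11 0 0 0 50"

```text
t: 17.8
position: [508.3, 161.1, 177.5]
orientation: [1.826, 2.554, 0.006]
ft_force: [-0.6, -0.5, 0.0]
finger_gap: 0.498
```

```bash
python3 look.py wrist:w17 side:s17|tail -1; python3 - <<'E'
from geo import *
im=cv2.imread('pics/w17.png')
cv2.imwrite('pics/c23.png',cv2.resize(im[150:320,190:370],None,fx=3.5,fy=3.5,interpolation=2)) 
im=cv2.imread('pics/s17.png')
cv2.imwrite('pics/c24.png',cv2.resize(im[160:220,260:350],None,fx=8,fy=8,interpolation=2)) 
E
```

```text
{'t': 17.85, 'joints': [-0.5563, 0.3011, 0.1949, 1.8874, -0.0707, 0.9581, 1.571], 'joint_vel': [0.0007, 0.044, -0.007, 0.0066, -0.0015, -0.0045, -0.0], 'tau': [0.2221, -49.6116, 2.7043, -26.7796, 0.0874, 0.1966, -0.0159], 'position': [507.8634, 161.1982, 175.9407], 'orientation': [1.8266, 2.5553, 0.0024], 'ft_force': [-0.269, 0.2834, -0.2484], 'wrist_torque': [0.0699, 0.0014, 0.0178], 'finger_gap': 0.5042}
```

View pics/c23.png

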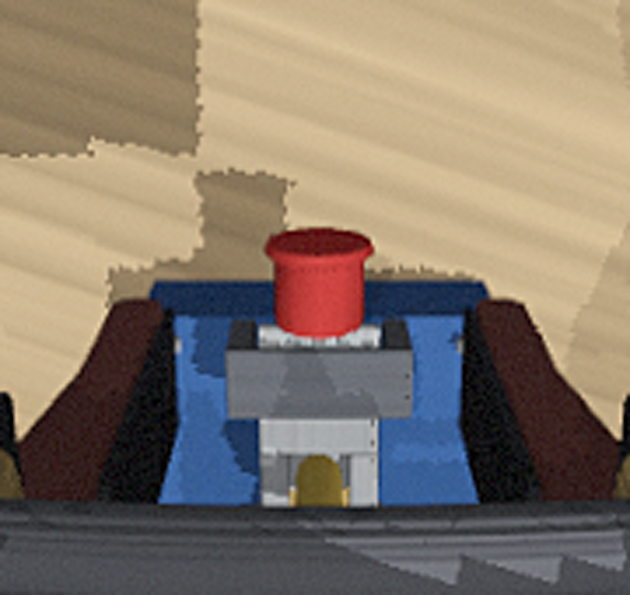

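View pics/c24.png

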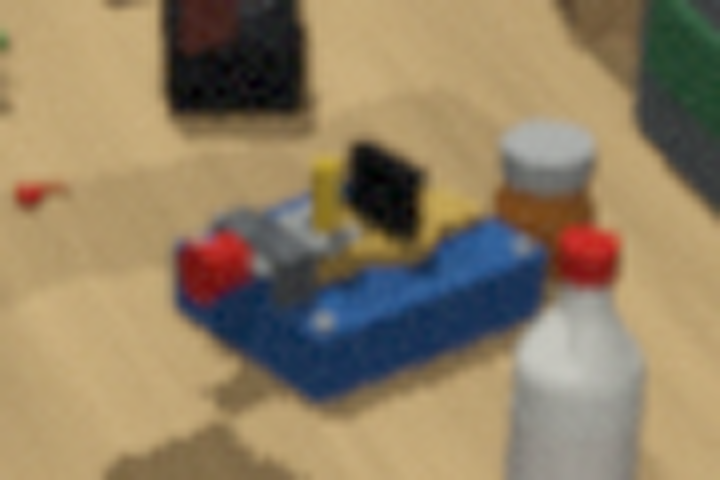

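Request:
send_rows --pt "-0.03 -0.01 0.03 0 0 0 50" --pt "-0.06 -0.02 0.06 0 0 0 50" --pt "-0.06 -0.02 0.06 0 0 0 50" --pt "-0.06 -0.02 0.06 0 0 0 50"

```text
t: 18.23
position: [447.4, 141.1, 235.8]
orientation: [1.827, 2.556, 0.001]
ft_force: [1.2, 0.5, -0.9]
finger_gap: 0.501
```

```bash
python3 look.py wrist:w18 top:top18|tail -1; python3 - <<'E'
from geo import *
im=cv2.imread('pics/w18.png')
cv2.imwrite('pics/c25.png',cv2.resize(im[200:310,220:340],None,fx=5,fy=5,interpolation=2)) 
im=cv2.imread('pics/top18.png')
cv2.imwrite('pics/c26.png',cv2.resize(im[100:210,160:390],None,fx=3.4,fy=3.4,interpolation=2)) 
E
```

```text
{'t': 18.2833, 'joints': [-0.5858, 0.1277, 0.1963, 1.9527, -0.0286, 1.0638, 1.5235], 'joint_vel': [0.0006, 0.0345, -0.003, -0.0058, -0.002, -0.0082, 0.002], 'tau': [0.1538, -38.6493, 1.1813, -28.0379, 0.0919, 0.3518, -0.0591], 'position': [447.8129, 141.3451, 234.9199], 'orientation': [-1.8264, -2.556, -0.0001], 'ft_force': [-0.2166, -0.2404, -0.9118], 'wrist_torque': [0.0691, -0.0222, -0.034], 'finger_gap': 0.5039}
```

View pics/c25.png

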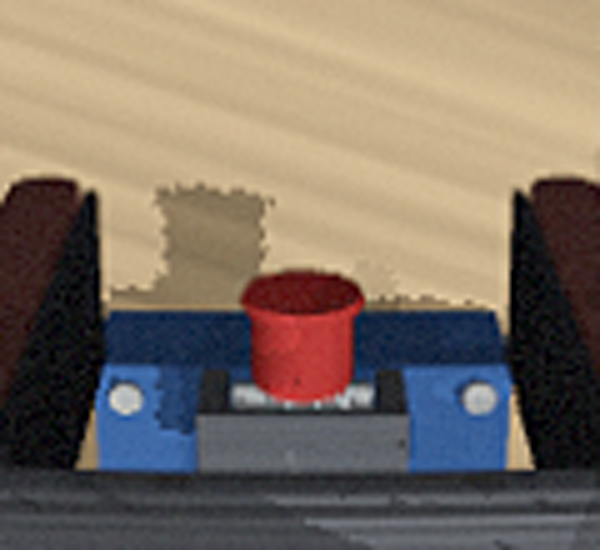

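View pics/c26.png

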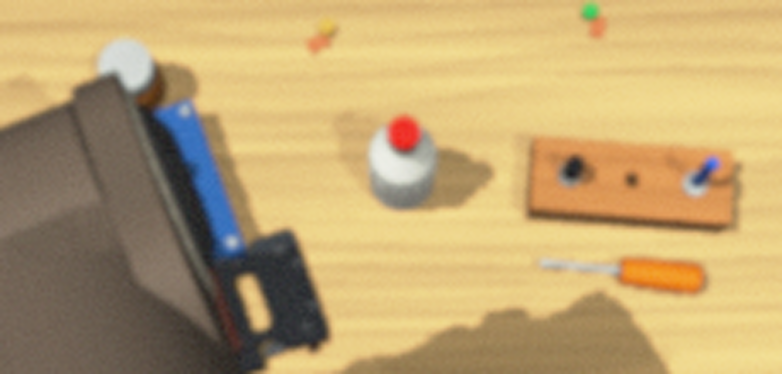

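Request:
send_rows --pt "0.05 0.017 0.08 0 0 0 50" --pt "0.05 0.017 0.08 0 0 0 50" --pt "0.05 0.017 0.08 0 0 0 50" --pt "0.05 0.017 0.08 0 0 0 50" --pt "0.05 0.017 0.08 0 0 0 50"

```text
t: 18.75
position: [497.9, 158.3, 313.5]
orientation: [-1.826, -2.555, 0.004]
ft_force: [0.5, -0.1, -0.5]
finger_gap: 0.499
```

```bash
python3 look.py wrist:w19|tail -1; python3 - <<'E'
from geo import *
im=cv2.imread('pics/w19.png')
cv2.imwrite('pics/c27.png',cv2.resize(im[180:300,215:345],None,fx=5,fy=5,interpolation=2)) 
E
```

```text
{'t': 18.75, 'joints': [-0.582, 0.1643, 0.2107, 1.7211, -0.0354, 1.2624, 1.5372], 'joint_vel': [-0.001, -0.0122, -0.0016, 0.0513, 0.0022, -0.0012, -0.0006], 'tau': [0.0054, -42.5627, 1.5107, -32.592, 0.0189, 0.1125, 0.0188], 'position': [497.9278, 158.2818, 313.5282], 'orientation': [-1.8263, -2.555, 0.0038], 'ft_force': [0.5305, -0.1407, -0.5198], 'wrist_torque': [0.0844, 0.0502, 0.0296], 'finger_gap': 0.499}
```

View pics/c27.png

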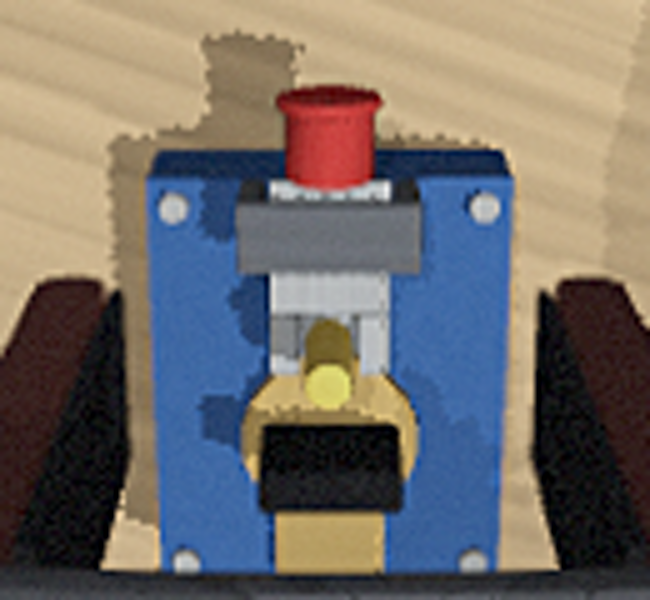

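```bash
python3 - <<'E'
from geo import *
c=lambda x,y:(215+x/5-.4,180+y/5-.4)
def P(x,y,z): return plane('w19',c(x,y),z)[:2]
A,B=P(148,178,34),P(514,178,34)
S=np.array([P(173,209,34),P(485,209,34),P(186,561,34),P(474,561,34)]);d=S[2]+S[3]-S[0]-S[1];yaw=np.arctan2(d[1],d[0]);u=np.array([np.cos(yaw),np.sin(yaw)]);o=S.mean(0)+13*u
print(np.degrees(yaw),o)
L=lambda p:((p-o)@u,(p-o)@np.array([-u[1],u[0]]))
print('prong tips',L(P(285,374,54)),L(P(372,374,54)))
print('pin top@84',L(P(329,386,84)))
print('slot root',L(P(330,314,54)),'bar top',L(P(331,467,76)))
print('knob rim top outer', L(P(330,95,66)))
E
```

```text
18.999000455494585 [625.14026176 200.7208914 ]
prong tips (np.float64(-27.572289180706363), np.float64(-12.3919922813398)) (np.float64(-27.521162152155586), np.float64(11.94962501249218))
pin top@84 (np.float64(-36.538795386402505), np.float64(-0.015287441033040139))
slot root (np.float64(-45.512801632746346), np.float64(0.24425651681778326)) bar top (np.float64(-9.194904846749148), np.float64(0.44115374065538493))
knob rim top outer (np.float64(-110.07700948792461), np.float64(0.41636305194645473))
```

The fork surrounds the pin and the keeper reads "in" to about 1 mm. To be certain, I'll push the end face of the knob with closed fingers.

Request:
send_rows --pt "0 0 -0.04 0 0 0 0" --pt "0 0 -0.08 0 0 0 0" --pt "0 0 -0.12 0 0 0 0" --pt "0 0 -0.16 0 0 0 0" --pt "0 0 -0.2 0 0 0 0"

```text
t: 19.22
position: [495.5, 157.2, 112.3]
orientation: [-1.826, -2.555, 0.003]
ft_force: [0.6, 1.0, 0.3]
finger_gap: 0.163
```

Request:
send_rows --pt "0 0 0 0 0 0 0" --pt "0 0 0 0 0 0 0"

```text
t: 19.38
position: [495.1, 156.9, 113.3]
orientation: [-1.825, -2.553, 0.01]
ft_force: [1.0, -0.4, 0.5]
finger_gap: 0.018
```

Request:
send_rows --pt "0 0 -0.035 0 0 0 0" --pt "0 0 -0.07 0 0 0 0" --pt "0 0 -0.07 0 0 0 0" --pt "0.008 0.0024 -0.07 0 0 0 0" --pt "0.013 0.004 -0.07 0 0 0 0"

```text
t: 19.8
position: [513.1, 162.8, 48.4]
orientation: [1.826, 2.554, 0.005]
ft_force: [0.5, 0.5, 0.1]
finger_gap: 0.006
```

Request:
send_rows --pt "0.002 0.0007 0 0 0 0 0" --pt "0.004 0.0014 0 0 0 0 0" --pt "0.006 0.002 0 0 0 0 0" --pt "0.006 0.002 0 0 0 0 0"

```text
t: 20.13
position: [513.4, 163.0, 47.8]
orientation: [-1.824, -2.552, 0.008]
ft_force: [-16.5, -5.7, 14.8]
finger_gap: 0.008
```

The knob doesn't move under 17 N, so it's fully in. I'll back away and hand in after a last look.

Request:
send_rows --pt "-0.02 -0.007 0 0 0 0 0" --pt "-0.04 -0.014 0.01 0 0 0 0" --pt "-0.06 -0.02 0.05 0 0 0 0" --pt "-0.06 -0.02 0.09 0 0 0 0" --pt "-0.06 -0.02 0.12 0 0 0 0"

```text
t: 20.55
position: [457.3, 144.0, 170.9]
orientation: [1.827, 2.553, 0.007]
ft_force: [2.0, 0.7, -0.3]
finger_gap: 0.003
```

Request:
send_rows --pt "0 -0.08 0.04 0 0 0 0" --pt "0 -0.12 0.04 0 0 0 0" --pt "0 -0.16 0.04 0 0 0 0" --pt "0 -0.16 0.04 0 0 0 0" --pt "0 -0.16 0.04 0 0 0 0"

```text
t: 20.97
position: [458.2, -23.9, 210.2]
orientation: [1.835, 2.542, 0.006]
ft_force: [-0.5, 0.1, -1.3]
finger_gap: 0.0
```

```bash
python3 look.py top:top20 side:s20|tail -1; python3 - <<'E'
from geo import *
im=cv2.imread('pics/top20.png')
cv2.imwrite('pics/c28.png',cv2.resize(im[110:200,160:260],None,fx=6,fy=6,interpolation=2)) 
E
```

```text
{'t': 21.0167, 'joints': [-0.3572, 0.1301, 0.3276, 2.0213, -0.0504, 0.9911, 1.8879], 'joint_vel': [-0.05, 0.0269, -0.0794, 0.0095, -0.0266, -0.0153, -0.0528], 'tau': [2.1159, -34.8429, 3.4947, -26.7311, 0.4555, 0.1307, 0.7824], 'position': [458.1879, -20.0533, 209.3596], 'orientation': [1.8338, 2.5449, 0.0066], 'ft_force': [0.5735, 0.6207, 0.7049], 'wrist_torque': [0.1555, 0.0075, 0.0179], 'finger_gap': 0.0033}
```

View pics/c28.png

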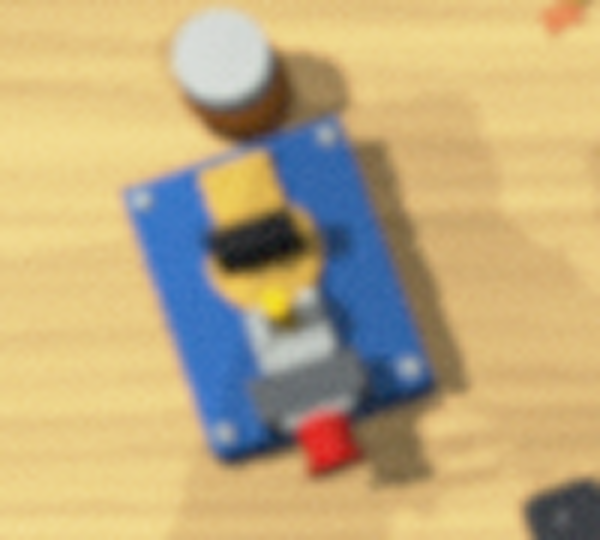

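View pics/s20.png

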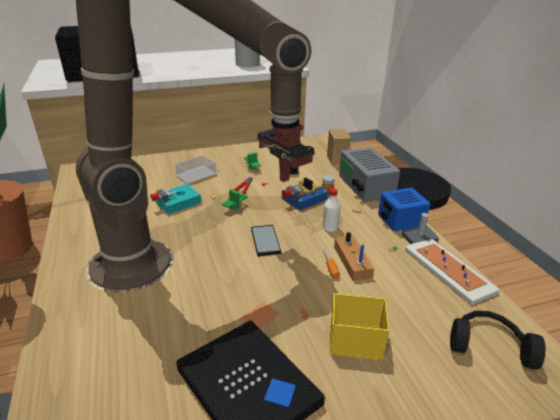

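The top view shows the knob at the same place as at the start, crop (327,440). The pin is upright in the fork at (276,303), the jar hasn't moved, and the gripper is clear.

```bash
python3 -c "
from plant import order; print(order.sign_off())"
```

```text
the job is handed in; nothing more can be done
None
```

The job is done and handed in at about 21 s; no verdict was reported.

**What I did:** I pulled the red knob out to its stop, turned the bushing about 93° and put the yellow-handled pin down through both holes. Then I pushed the knob back in so the fork closed around the pin.

**Checks that passed:**
- **Knob out:** it travelled 27.5 of the 28 mm, and the force then rose with no further movement.
- **Bushing:** the ear hole was about 0.6 mm and 0.1° off the stand hole.
- **Pin:** the collar seated under about 20 N, with the tool at the height expected for fully home.
- **Knob in:** it travelled 28.0 mm. A separate push of about 17 N on its end face did not move it.
- **Final pictures:** the top and side views show the pin upright in the fork, the other things in view apparently where they were, and the gripper clear.

**Checks that disagreed:**
- **Fork position:** one slanted wrist picture put the prong tips at 27.5 mm instead of 26 mm. The pin top, which should sit at 34 mm, also read 36.5 mm there, so I took it as a picture error; the end-face push settled it.
- **Second knob grip:** the fingers closed to 26 mm instead of 24 mm. I did not find out why, but the push worked.

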